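# Fetch the rear filling knife from a crowded hook

## Task

Hang the two front filling knives from the crowded hook on the spare hook instead, then take the narrow knife from the back and stand it blade down in the slot of the wooden tool block, lowered all the way in and let go. The hooks are only clipped on and the spare one's prong has been bent up or down a little, so ease the knives along the prongs without forcing, leave the spare pair hanging freely, set the narrow one down gently, and leave everything else on the bench where it is.

Things in the scene. Friction and masses are not known exactly. Their poses are not given: they have to be found in the camera images.
- knife_wide: filling knife, 80 mm blade, the foremost of the three on the crowded hook; about 100 g, 200 mm long. Origin: centre of its 14 mm hang hole; z up the handle (vertical, leaning up to 0.13 rad, as it hangs), x the hole's axis (towards the rail), y across. Around the hole the wooden handle is 32 mm wide (y), 18 mm thick (x), from 16 mm above to 15 mm below the origin; the blade ends 184 mm below
- knife_mid: filling knife, 60 mm blade, the middle one on the crowded hook; about 85 g, 200 mm long. Origin: centre of its 14 mm hang hole; z up the handle (vertical, leaning up to 0.13 rad, as it hangs), x the hole's axis (towards the rail), y across. Around the hole the wooden handle is 32 mm wide (y), 18 mm thick (x), from 16 mm above to 15 mm below the origin; the blade ends 184 mm below
- knife_narrow: filling knife, 40 mm blade, the rear one on the crowded hook, the one to fetch; about 70 g, 200 mm long. Origin: centre of its 14 mm hang hole; z up the handle (vertical, leaning up to 0.13 rad, as it hangs), x the hole's axis (towards the rail), y across. Around the hole the wooden handle is 32 mm wide (y), 18 mm thick (x), from 16 mm above to 15 mm below the origin; the blade ends 184 mm below
- narrow_edge (a point): middle of the bottom edge of the narrow knife's blade, 184 mm below its hang hole
- rack: free-standing rack: a flat steel rail 400 mm long on two white posts, fixed, with two clip-on hooks 80 mm either side of its middle. Origin on the table under the rail's middle, y along the rail, -x the side of the prongs. The rail's front face is 4 mm behind the hooks' origins and its top 14 mm above them (the clips' lips 19 mm), so it ends below the tops of the knives
- hook_full: crowded hook. Origin: root of its straight round prong, on the clip's front face, 235 mm up; the prong points along -x and rises 0.22 rad. Prong 7 mm thick with a round black 11 mm knob at its end, knob centre 95 mm from the origin; an 18 mm collar on the first 8 mm. Three knives hang touching, the rear one on the collar, holes 18 mm apart. Load limit 18 N
- hook_spare: spare hook, empty, 160 mm along the rail from the crowded one (left or right of it): same clip, prong, collar, knob and 18 N limit, same origin and axes. But its prong has been bent up or down: it rises anywhere from 0.10 to 0.30 rad (knob centre 9 to 28 mm above the origin, never sideways). This pose does not show the bend: feel for it or see it
- spare_root (a point): root of the spare prong, same point as the spare hook's origin. How both prongs behave: stiff but springy, the knob end gives about 1 mm up or down per 2 N; a knife let go on a prong stays or creeps slowly down to the collar or the next knife. The hole leaves 1.5 mm all round the knob, and 1 to 2.5 mm above and below the sloping prong, depending on the knife's lean
- block: wooden tool block, 80 x 110 x 75 mm, fixed, at one side in front of the rack; origin at the centre of its underside, z up. Two slim modelling tools stand in its far row, up to 105 mm above the table, 38 mm to the block's +x from the slot
- slot (a point): centre of the mouth of the block's empty slot, in its top face 75 mm above the table: 9 mm wide along its x, 46 mm long along its y, 60 mm deep; its axes are those of the block
- bowl: white mixing bowl, 116 mm across, 50 mm high (bystander); origin under its centre
- sander: cork sanding block, 100 x 60 x 32 mm (bystander)
- bottle: clear water bottle, 68 mm across, 190 mm high (bystander)
- tub: white plaster tub, 96 mm across, 110 mm high (bystander)
- neck: terracotta bottle neck, 54 mm across, 60 mm high, standing on the plaster-topped banding wheel (wheel 256 mm across, 50 mm high) (bystander)
- sherd_a: curved terracotta sherd, about 50 mm, on the banding wheel (bystander)
- sherd_b: curved terracotta sherd, about 40 mm, on the banding wheel (bystander)
- sherd_c: curved terracotta sherd, about 60 mm, on the banding wheel (bystander)

How it is judged:
By the outcome, as a careful person would: the job done as asked, in the order asked, and still so for the second after the job is handed in, with the robot touching nothing.
It also fails if it takes over 72 s, if anything falls off the work surface, if the arm or the gripper's body presses on something with over 40 N, if the wrist force passes 120 N, or if a joint passes its speed limit or range.

## Robot

A 6-joint arm with a two-finger parallel gripper is mounted at the origin on the work surface. World frame = base frame: x ahead of the robot, y to its left, z up, the work surface at z = 0. Lengths are in m, angles in rad, forces in N, time in s.
With the tool pointing down it reaches from about 0.35 to 0.775 m from the base axis. Payload 7.3 kg.
Tool frame: the origin (TCP) lies at the centre of the arm's flange, where the gripper is bolted on; the fingertips stand 178 mm ahead of it and the grasp point (between the pads) lies 159 mm ahead of it; z points along the fingers, y is the line along which they close (so a half turn about z gives the same grasp; the last joint's range is limited). The gripper opens to 92 mm and grips with 3 to 60 N. Pads are 19 mm wide; open, the fingers measure 130 mm over their backs; the gripper's body (75 mm by 190 mm) begins 47 mm behind the grasp point.
Start: joints at [-1.299, 0.342, 1.524, -0, 1.275, -0.146], TCP at [0.213, -0.48, 0.405] pointing down, gripper open.
Joint ranges: [-2.53, 2.53], [-0.77, 2.02], [0.04, 2.7], [-1, 4.14], [0.28, 2.66], [-3.11, 3.11]. Speed limits (rad/s): [2.57, 2.57, 3.14, 3.14, 3.14, 3.14].

## Interface

Orientations are given as [roll, pitch, yaw] about the fixed x, y, z axes, in that order (R = Rz(yaw) Ry(pitch) Rx(roll)).
In Python, from cell import robot gives the robot as it stands.
- The arm moves only by the shell command python3 drive.py FILE [OPENING] [FORCE], which reads ROWS from the file FILE. ROWS is a JSON object with one list for each field, all of the same length, 1 to 8, a row being the entries at one place: dx, dy, dz (the shift in m), rx, ry, rz (a rotation vector in rad); each row shifts and turns the commanded pose from where the row before left it, along the tool's axes as they then stand; what a row does not reach is not made up. A row lasts 1/12 s, in which the tool goes at most 0.0417 m and 0.125 rad, less where a joint would pass 70% of its speed; a pose out of reach is approached as far as the arm can. OPENING is the finger opening in m, set as the command begins (- or left out keeps the last). The fingers move at their own pace and stop on an object; FORCE is the grip in N (left out, the last holds). Time passes only in rows, so rows that do not move let the fingers close. It prints the time, the measured TCP pose, the force, the opening and the grip force at its end. Input that does not fit is refused with a message, and nothing moves.
- robot.observe(): the state, without advancing time (a new reading comes with each control period).
- robot.read_camera(name): name is "side" or "top"; returns a dict with "image" (420x560x3 uint8, red, green, blue), "fx", "fy", "cx", "cy" (pixels), "pose" (4x4, takes a point from camera to world coordinates). Camera axes: x right, y down, z forward; pixel columns grow to the right and rows downward; lengths in m; the calibration is good to about 2 mm. A picture is of the moment at which its call begins. There is no depth.
- robot.hand_in(): hands the job in; it is judged then, once.
The state is a dict: "time": time; "qpos": joint angles; "qvel": joint speeds; "joint_efforts": joint torques, N m; "tool_pos": TCP position; "tool_rot": TCP orientation; "contact_force": force on the tool from outside, world axes, zero at the start; "torque": the same for the moment, N m; "opening": finger opening in m; "grip_force": force on a finger pad.
Only numpy, scipy, OpenCV 4.12 (cv2) and the standard library are available. Lean on these libraries where they do the work, as an engineer would, in place of code of your own. Each camera call takes 0.05 s, during which the arm holds its last target. There are 200 camera calls.

## Working session

There is one attempt and no reset: what is moved stays moved. The work goes in short steps, Python scripts to look and compute and a shell command to move; the robot and the scene stay as the last step left them, time stands still between calls to the robot, and variables do not carry over. Pictures are saved under pics/ and viewed, at most 10 in all, crops included, and the job is handed in when it is done.

```bash
ls; mkdir -p pics; python3 - <<'E'
from cell import robot
import cv2,numpy as np
for n in("side","top"):
    c=robot.read_camera(n);cv2.imwrite(f"pics/{n}0.png",c["image"][:,:,::-1]);print(n,c["fx"],c["fy"],c["cx"],c["cy"],np.round(c["pose"],4).tolist())
print(robot.observe())
E
```

```text
cell.py
drive.py
pics
side 463.6667204835099 463.6667204835099 271.95318701764603 208.87049627539872 [[0.9994, -0.0024, 0.0343, 0.4965], [-0.0301, -0.543, 0.8392, -0.9399], [0.0166, -0.8397, -0.5428, 0.7376], [0.0, 0.0, 0.0, 1.0]]
top 422.59270625430895 422.59270625430895 276.75521180799836 210.21366716052708 [[-0.0137, -0.997, 0.0767, 0.4544], [-0.9999, 0.0129, -0.0109, -0.006], [0.0098, -0.0769, -0.997, 1.2375], [0.0, 0.0, 0.0, 1.0]]
{'time': 0.1, 'qpos': array([-1.29899882e+00,  3.42643116e-01,  1.52489068e+00, -1.07940537e-05,
        1.27542993e+00, -1.45996367e-01]), 'qvel': array([-0.00087382, -0.00133046, -0.00209442,  0.00066314, -0.00223457,
        0.00036029]), 'joint_efforts': array([ 2.11248647e-03, -4.32004094e+01, -2.44693172e+01,  7.19942339e-02,
        5.25995472e-02, -3.97578367e-05]), 'tool_pos': array([ 0.21300511, -0.47971945,  0.40413021]), 'tool_rot': array([-3.14023466e+00, -1.89249077e-04,  4.17796896e-01]), 'contact_force': array([-1.17842559, -0.21169466, -0.75162546]), 'torque': array([0.07807837, 0.00903617, 0.0028084 ]), 'grip_force': 0.0, 'opening': 0.09173218035269197}
```

View pics/side0.png

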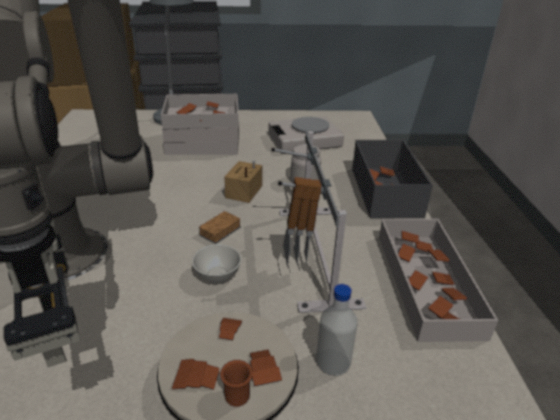

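View pics/top0.png

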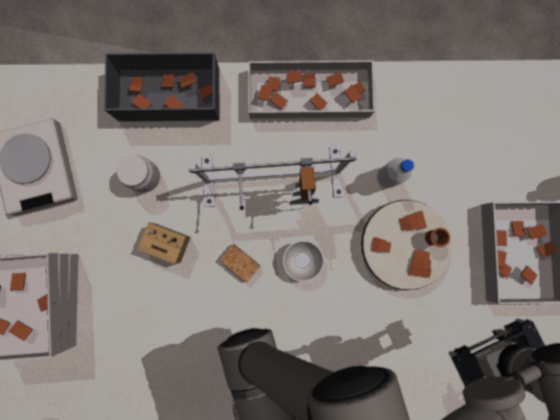

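Side view: the knives (orange-brown handles) hang at about (305,200), the spare prong is at about (265,207), the block at (243,180). Top view: knives at (308,190), spare prong from (240,168) to (241,208), block at (163,243), with rail ends at (195,170) and (352,158). I'll enlarge the parts that matter.

```bash
python3 - <<'E'
import cv2,numpy as np
s=cv2.imread("pics/side0.png");t=cv2.imread("pics/top0.png")
a=cv2.resize(s[125:275,215:350],None,fx=4,fy=4,interpolation=cv2.INTER_CUBIC)
b=cv2.resize(t[145:270,130:330],None,fx=4,fy=4,interpolation=cv2.INTER_CUBIC)
g=lambda i:(255*(i/255.)**.6).astype(np.uint8)
cv2.imwrite("pics/a.png",g(a));cv2.imwrite("pics/b.png",g(b))
E
```

```text
(no output)
```

View pics/a.png

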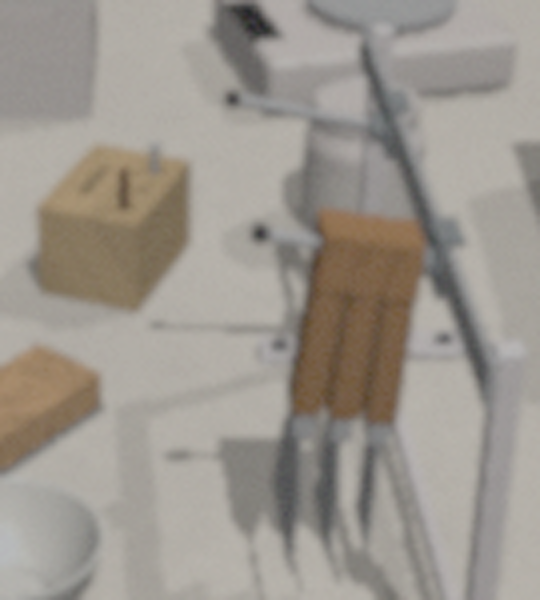

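View pics/b.png

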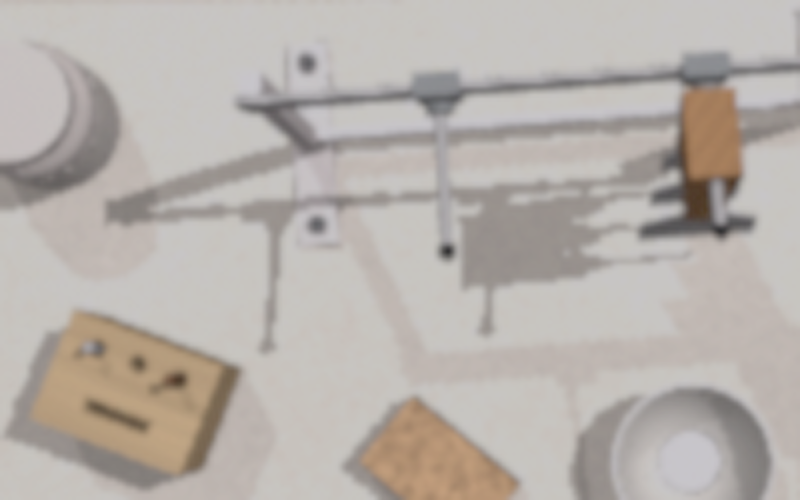

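Crop a (side; full = 215+u/4, 125+v/4): crowded knob at (259,232), spare knob at (232,99), slot at about (95,180). Crop b (top; full = 130+u/4, 145+v/4): crowded knob at (720,230), spare knob at (447,251), slot at about (117,416), handle tops at (710,88–180), clips at (437,85) and (705,65). Next I refine the centroids over a few averaged frames and triangulate.

```bash
cat > h.py <<'E'
from cell import robot
import cv2,numpy as np
def grab(n,k=4):
    cs=[robot.read_camera(n) for _ in range(k)]
    c=cs[0]; c["im"]=np.mean([x["image"].astype(float) for x in cs],0); return c
def ray(c,p):
    d=np.array([(p[0]-c["cx"])/c["fx"],(p[1]-c["cy"])/c["fy"],1.]);R=c["pose"]
    return R[:3,3],R[:3,:3]@d
def onz(c,p,z):
    o,d=ray(c,p);return o+d*(z-o[2])/d[2]
def tri(c1,p1,c2,p2):
    o1,d1=ray(c1,p1);o2,d2=ray(c2,p2)
    s=np.linalg.lstsq(np.c_[d1,-d2],o2-o1,rcond=None)[0]
    a,b=o1+s[0]*d1,o2+s[1]*d2
    return (a+b)/2,np.linalg.norm(a-b)
def proj(c,X):
    R=c["pose"];q=R[:3,:3].T@(np.asarray(X)-R[:3,3]);return np.array([c["fx"]*q[0]/q[2]+c["cx"],c["fy"]*q[1]/q[2]+c["cy"]])
def dark(c,u,v,r=3,bg=None):
    "darkness-weighted centroid in a window"
    u0,v0=int(round(u)),int(round(v));w=c["im"].mean(2)[v0-r:v0+r+1,u0-r:u0+r+1]
    m=np.clip((np.percentile(w,70)*.65)-w,0,None)
    y,x=np.mgrid[v0-r:v0+r+1,u0-r:u0+r+1]
    return np.array([(x*m).sum(),(y*m).sum()])/m.sum()
E
python3 - <<'E'
from h import *
S=grab("side");T=grab("top")
P={}
for n,s,t in(("full",(279.5,182.7),(309.8,202)),("spare",(272.7,149.5),(241.5,207.5)),("slot",(238.5,170),(159,249))):
    ps,pt=dark(S,*s),dark(T,*t); X,e=tri(S,ps,T,pt);P[n]=X;print(n,ps.round(2),pt.round(2),X.round(4),round(e,4))
print("plane slot",onz(T,P and dark(T,159,249),.075),onz(S,dark(S,238.5,170),.075))
# clips, rail in the top view: dark-grey rail edge
hsv=cv2.cvtColor(T["im"].astype(np.uint8),cv2.COLOR_RGB2HSV)
m=cv2.inRange(hsv,(3,90,50),(22,255,255));
for nm,C in(("top",T),("side",S)):
    h=cv2.cvtColor(C["im"].astype(np.uint8),cv2.COLOR_RGB2HSV);m=cv2.inRange(h,(3,90,40),(22,255,255))
    for c in cv2.findContours(m,0,2)[0]:
        if cv2.contourArea(c)>60: 
            print(nm,cv2.contourArea(c),[np.round(x,1) for x in cv2.minAreaRect(c)])
# block
    m=cv2.inRange(h,(10,70,60),(25,255,255))
g=T["im"].mean(2)
for u in(205,215,225,260,270,280,290,330,340):
    col=g[150:182,u];print(u,col.astype(int).tolist())
E
```

```text
full [279.7  183.02] [309.61 201.41] [ 0.548  -0.0937  0.2551] 0.0034
spare [272.73 149.33] [241.31 207.3 ] [0.5372 0.0657 0.2564] 0.0012
 ** On entry to DLASCL parameter number  4 had an illegal value
 ** On entry to DLASCL parameter number  4 had an illegal value
 ** On entry to DLASCL parameter number  4 had an illegal value
 ** On entry to DLASCL parameter number  4 had an illegal value
 ** On entry to DLASCL parameter number  5 had an illegal value
 ** On entry to DLASCL parameter number  4 had an illegal valueh.py:23: RuntimeWarning: invalid value encountered in divide
  return np.array([(x*m).sum(),(y*m).sum()])/m.sum()
Traceback (most recent call last):
  File "h.py", line 13, in tri
    s=np.linalg.lstsq(np.c_[d1,-d2],o2-o1,rcond=None)[0]
      ~~~~~~~~~~~~~~~^^^^^^^^^^^^^^^^^^^^^^^^^^^^^^^^
numpy.linalg.LinAlgError: SVD did not converge in Linear Least Squares
```

```bash
sed -i 's/def dark(c,u,v,r=3,bg=None)/def dark(c,u,v,r=3,k=.65)/;s/70)\*.65)/70)*k)/' h.py; python3 - <<'E'
from h import *
S=grab("side");T=grab("top")
g=T["im"].mean(2);print(g[197:207,303:318].astype(int));gs=S["im"].mean(2)
print(gs[178:188,274:286].astype(int)); print(g[203:213,236:248].astype(int)); print(gs[144:155,267:279].astype(int))
pt=dark(T,159,249,6,.75);ps=dark(S,238.5,170,5,.85);print("slot",pt,ps,tri(S,ps,T,pt),onz(T,pt,.075),onz(S,ps,.075))
print(g[243:256,149:170].astype(int));print(gs[163:177,231:247].astype(int))
for u in(205,215,225,260,270,280,290,330,340):
    col=g[150:182,u];print(u,col.astype(int).tolist())
for nm,C in(("top",T),("side",S)):
    h=cv2.cvtColor(C["im"].astype(np.uint8),cv2.COLOR_RGB2HSV);m=cv2.inRange(h,(3,80,40),(25,255,255))
    for c in cv2.findContours(m,0,2)[0]:
        x,y,w,hh=cv2.boundingRect(c)
        if cv2.contourArea(c)>100 and (140<x<320): print(nm,cv2.contourArea(c),(x,y,w,hh),cv2.approxPolyDP(c,2,True)[:,0].tolist())
E
```

```text
[[ 24  23  24  26  43  82 118 125 121 134 147 151 152 154 156]
 [ 24  25  26  28  41  79 116 124 108 102 110 118 120 126 132]
 [ 28  28  30  30  41  74 110 118  91  66  64  69  73  79  87]
 [ 36  36  36  36  40  60  90  98  74  50  43  44  46  48  56]
 [ 41  41  41  40  38  38  48  52  43  40  46  48  49  51  64]
 [ 50  52  53  53  49  35  22  20  30  53  69  77  80  82  94]
 [ 79  85  88  90  90  69  44  34  55  90 110 119 124 126 133]
 [120 124 126 129 130 113  88  77  97 127 142 147 151 155 158]
 [147 146 145 145 146 141 129 121 134 148 153 153 154 158 163]
 [152 151 150 150 151 151 148 146 151 155 155 154 153 155 160]]
[[136 137 135 134 133 131 129 125 122 121 120 120]
 [136 134 131 128 122 119 118 117 118 118 118 118]
 [132 129 124 117 105  98 100 105 112 118 119 119]
 [126 122 117 104  84  69  70  84 101 113 118 118]
 [122 118 112  95  67  41  41  61  88 109 118 119]
 [118 117 112  91  60  31  29  49  81 104 115 116]
 [120 120 113  96  69  45  40  59  79  95 102 104]
 [121 121 116 106  90  76  71  83  93  93  90  86]
 [121 121 120 116 110 104 101 105 106  95  82  73]
 [121 120 
[... 5792 characters left out ...]
251, 353], [252, 359], [249, 364], [233, 360], [225, 364], [219, 372], [217, 367], [204, 361], [182, 360], [172, 388], [201, 385], [213, 388], [219, 373], [224, 383], [226, 400], [237, 406], [247, 400], [248, 383], [251, 379], [257, 385], [280, 380]]
side 320.0 (219, 318, 23, 22) [[223, 318], [219, 337], [232, 339], [241, 321]]
side 695.5 (200, 212, 40, 30) [[239, 219], [223, 212], [201, 225], [200, 233], [216, 241], [236, 228]]
side 1261.5 (288, 177, 34, 54) [[295, 177], [296, 186], [290, 205], [288, 227], [305, 227], [312, 230], [321, 184], [319, 180]]
side 1104.5 (225, 162, 37, 40) [[238, 162], [225, 176], [225, 195], [249, 201], [260, 186], [261, 166], [255, 165], [253, 168], [249, 163]]
```

```bash
python3 - <<'E'
from h import *
S=robot.read_camera("side");T=robot.read_camera("top")
f,ef=tri(S,(279.55,182.8),T,(309.88,202.45));s,es=tri(S,(272.75,149.45),T,(241.42,207.45))
print(f,ef,s,es);d=s-f;print(d,np.linalg.norm(d[:2]),"yaw",np.arctan2(-d[0],d[1]))
# rail front top edge at z .249
q=[onz(T,p,.249) for p in((215,169.35),(225,168.8),(260,166.2),(270,165.5),(280,164.9),(290,164.2),(330,161.3))]
k=np.polyfit([a[1] for a in q],[a[0] for a in q],1);print("rail slope",k, "at y of full/spare",np.polyval(k,[f[1],s[1]]))
# slot ends in top -> yaw
for a,b in(((152.2,246),(165.5,251.5)),):
    A,B=onz(T,a,.075),onz(T,b,.075);print(A,B,np.linalg.norm(A-B),np.arctan2(-(A-B)[0],(A-B)[1]))
for p in ((301.5,167.2),(313.5,167.5),(315,180),(312,191)): print(onz(T,p,.26))
# side: top edge of front face
for p in ((295.5,178),(320,181)): print("s",p,onz(S,p,.26))
E
```

```text
[ 0.54651104 -0.09426283  0.2558005 ] 0.001225976414415278 [0.53704741 0.06550752 0.25618911] 0.0007819285111572769
[-0.00946364  0.15977035  0.00038861] 0.16005038460438853 yaw 0.05916361620014593
rail slope [-0.05912318  0.63648436] at y of full/spare [0.64205748 0.63261135]
[0.45018326 0.32314155 0.075     ] [0.43471012 0.28678696 0.075     ] 0.039510427626990974 -0.40239324206311966
[ 0.62980446 -0.07590843  0.26      ]
[ 0.62875881 -0.10399439  0.26      ]
[ 0.59921831 -0.10689734  0.26      ]
[ 0.57345907 -0.09936603  0.26      ]
s (295.5, 178) [ 0.58020425 -0.08124773  0.26      ]
s (320, 181) [ 0.63082143 -0.09418626  0.26      ]
```

```bash
python3 - <<'E'
from h import *
S=robot.read_camera("side");T=robot.read_camera("top")
ex=np.array([.99825,.0591,0]);ey=np.array([-.0591,.99825,0]);root=np.array([.639,-.0888,.235])
print("tri near corner",tri(S,(288.4,268.5),T,(318.75,200.7)))
for s in(.055,.037,.019):
    h=root-ex*s+[0,0,s*.2236-.002]
    print("hole",h.round(4),"proj side",proj(S,h).round(1),"straight-hanging tip: side",proj(S,h-[0,0,.184]).round(1),"lean .1 tip",proj(S,h-[0,0,.184]-.0184*ex).round(1),"near corner",proj(S,h-[0,0,.184]-.04*ey).round(1),"top",proj(T,h-[0,0,.184]-.04*ey).round(1))
g=S["image"].mean(2)
for r in(225,240,246,252,258,264): print(r,g[r,280:318].astype(int).tolist())
E
```

```text
tri near corner (array([ 0.56971936, -0.13703846,  0.05821915]), np.float64(0.001360989091000872))
hole [ 0.5841 -0.0921  0.2453] proj side [297.4 186.6] straight-hanging tip: side [293.7 254.9] lean .1 tip [285.9 255.2] near corner [296.  265.9] top [316.9 194.9]
hole [ 0.6021 -0.091   0.2413] proj side [305.7 187.9] straight-hanging tip: side [301.3 255.9] lean .1 tip [293.5 256.2] near corner [303.8 266.9] top [316.3 188.7]
hole [ 0.62   -0.0899  0.2372] proj side [314.  189.3] straight-hanging tip: side [308.8 256.9] lean .1 tip [301.  257.2] near corner [311.5 267.9] top [315.6 182.6]
225 [135, 137, 136, 136, 136, 128, 108, 76, 50, 45, 50, 49, 49, 47, 46, 46, 38, 36, 40, 47, 45, 48, 49, 44, 47, 38, 37, 40, 46, 47, 53, 50, 48, 55, 81, 115, 131, 139]
240 [80, 81, 72, 67, 56, 46, 45, 43, 46, 60, 74, 81, 82, 77, 66, 53, 45, 40, 53, 82, 113, 129, 130, 125, 108, 84, 60, 48, 68, 89, 94, 88, 87, 100, 105, 102, 112, 131]
246 [78, 80, 72, 60, 46, 45, 46, 44, 47, 62, 75, 81, 80, 69, 55, 44, 39, 42, 57, 87, 115, 131, 134, 126, 100, 65, 46, 53, 78, 104, 121, 124, 110, 90, 87, 94, 98, 99]
252 [86, 82, 83, 74, 62, 46, 42, 42, 52, 66, 77, 83, 79, 72, 55, 47, 45, 50, 62, 81, 101, 120, 125, 109, 76, 49, 48, 71, 95, 111, 117, 120, 125, 117, 102, 85, 86, 97]
258 [136, 135, 131, 121, 106, 80, 57, 54, 85, 115, 130, 132, 121, 107, 88, 63, 52, 75, 95, 100, 88, 93, 112, 126, 115, 91, 78, 97, 112, 119, 117, 116, 117, 121, 122, 110, 91, 86]
264 [131, 138, 136, 135, 133, 123, 105, 87, 107, 124, 135, 134, 136, 136, 137, 131, 115, 94, 97, 107, 106, 90, 81, 80, 82, 80, 83, 92, 109, 116, 118, 116, 117, 114, 118, 119, 110, 94]
```

Checks: the knobs are 160.05 mm apart and the rail slope matches the knob line (yaw 0.059). The full knob is at z 0.2558 against 0.2557 expected, and the spare knob is 0.4 mm higher, so the bend is about 0.224. The knives lean about 0.1 (tips forward). Next: turn, rise, and move over the wide knife.

```bash
cat > go.py <<'E'
# usage: go.py x y z(grasp point) lean yaw -> delta in tool axes
import sys,numpy as np
from cell import robot
from scipy.spatial.transform import Rotation as R
def state():
    o=robot.observe();r=R.from_euler("xyz",o["tool_rot"]);p=np.array(o["tool_pos"])
    return o,r,p,p+r.apply([0,0,.159])
def delta(G,lean,yaw,g0=None):
    o,r,p,g=state()
    rt=R.from_euler("xyz",[np.pi,0,yaw])*R.from_rotvec([0,-lean,0])
    pt=np.array(G)-rt.apply([0,0,.159])
    print("t",round(o["time"],2),"grasp",g.round(4),"rot",o["tool_rot"].round(3),"F",o["contact_force"].round(2),"op",round(o["opening"],4))
    print("d tool",r.inv().apply(pt-p).round(4),"rotvec",(r.inv()*rt).as_rotvec().round(4), "grasp err tool", r.inv().apply(np.array(G)-g).round(4))
if __name__=="__main__":
    a=[float(x) for x in sys.argv[1:]];delta(a[:3],a[3],a[4])
E
echo '{"dx": [0,0,0],"dy": [0,0,0],"dz": [-0.02,-0.03,-0.03],"rx": [0,0,0],"ry": [0,0,0],"rz": [0.12,0.12,0.119]}' > next.json && python3 drive.py next.json 0.06 20; python3 go.py 0.5791 -0.0924 0.315 0.1 0.059
```

```text
time: 1.35
tool_pos: [0.213, -0.4797, 0.4851]
tool_rot: [-3.139, 0.0, 0.053]
contact_force: [-0.7, -0.2, 1.0]
opening: 0.0766
grip_force: 0.0
t 1.35 grasp [ 0.2129 -0.4793  0.3261] rot [-3.139  0.     0.053] F [-0.68 -0.19  0.98] op 0.0766
d tool [ 0.4019 -0.3675  0.0125] rotvec [-0.0026 -0.0995 -0.006 ] grasp err tool [ 0.3861 -0.367   0.0117]
```

```bash
echo '{"dx": [0.02,0.028,0.028,0.028,0.028,0.028,0.028,0.028],"dy": [-0.02,-0.026,-0.026,-0.026,-0.026,-0.026,-0.026,-0.026],"dz": [0,0,0,0,0,0,0,0],"rx": [0,0,0,0,0,0,0,0],"ry": [0,0,0,0,0,0,0,0],"rz": [0,0,0,0,0,0,0,0]}' > next.json && python3 drive.py next.json 0.06 20 >/dev/null; echo '{"dx": [0.028,0.028,0.028,0.028,0.028,0.028,0.018,0],"dy": [-0.026,-0.026,-0.026,-0.026,-0.026,-0.026,-0.01,0],"dz": [0,0,0,0,0,0,0,0],"rx": [0,0,0,0,0,0,0,0],"ry": [0,0,0,0,0,0,0,-0.0995],"rz": [0,0,0,0,0,0,0,-0.006]}' > next.json && python3 drive.py next.json; python3 go.py 0.5791 -0.0924 0.245 0.1 0.059
```

```text
time: 2.68
tool_pos: [0.5946, -0.0857, 0.4846]
tool_rot: [-3.141, 0.097, 0.069]
contact_force: [-0.4, -0.7, -0.4]
opening: 0.0596
grip_force: 0.0
t 2.68 grasp [ 0.5793 -0.0866  0.3263] rot [-3.141  0.097  0.069] F [-0.42 -0.65 -0.36] op 0.0596
d tool [0.0078 0.0059 0.081 ] rotvec [ 0.0001 -0.0029  0.0099] grasp err tool [0.0073 0.0059 0.081 ]
```

```bash
echo '{"dx": [0.0078,0,0,0,0],"dy": [0.0059,0,0,0,0],"dz": [0.02,0.03,0.03,0,0],"rx": [0,0,0,0,0],"ry": [-0.003,0,0,0,0],"rz": [0.01,0,0,0,0]}' > next.json && python3 drive.py next.json 0.06 20; python3 go.py 0.5791 -0.0924 0.245 0.1 0.059
python3 - <<'E'
from h import *
S=robot.read_camera("side")["image"];T=robot.read_camera("top")["image"]
g=lambda i:(255*(i[:,:,::-1]/255.)**.6).astype(np.uint8)
a=cv2.resize(g(S[110:280,225:355]),(460,600),interpolation=2);b=cv2.resize(g(T[150:230,290:335]),(338,600),interpolation=2)
cv2.imwrite("pics/c.png",np.hstack([a,b]))
E
```

```text
time: 3.1
tool_pos: [0.5927, -0.0947, 0.4036]
tool_rot: [-3.141, 0.106, 0.055]
contact_force: [1.0, 0.4, 0.4]
opening: 0.06
grip_force: 0.0
t 3.1 grasp [ 0.5759 -0.0956  0.2455] rot [-3.141  0.106  0.055] F [1.05 0.36 0.41] op 0.06
d tool [ 0.0025 -0.0031  0.0001] rotvec [-0.0007  0.0056 -0.0042] grasp err tool [ 0.0034 -0.003   0.0001]
```

View pics/c.png

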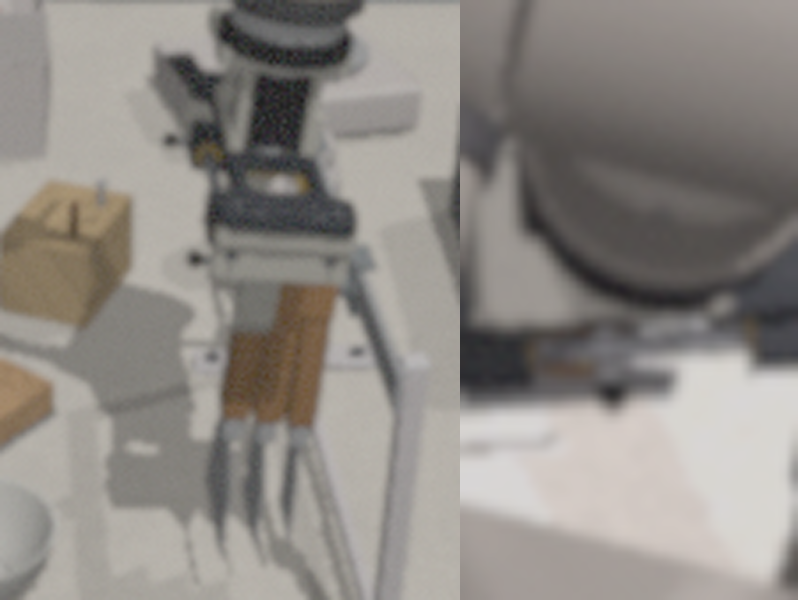

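The finger (235–278 px in the left panel) just covers the front knife, with its rear edge at the wide/mid boundary (~274). I'll shift 2 mm forward, centre in y, and close gently.

```bash
echo '{"dx": [-0.002,0,0],"dy": [-0.0031,0,0],"dz": [0,0,0],"rx": [0,0,0],"ry": [0,0,0],"rz": [-0.004,0,0]}' > next.json && python3 drive.py next.json 0.042 5;  echo '{"dx": [0,0,0],"dy": [0,0,0],"dz": [0,0,0],"rx": [0,0,0],"ry": [0,0,0],"rz": [0,0,0]}' > next.json && python3 drive.py next.json 0.02 5; echo '{"dx": [0,0,0],"dy": [0,0,0],"dz": [0,0,0],"rx": [0,0,0],"ry": [0,0,0],"rz": [0,0,0]}' > next.json && python3 drive.py next.json 0.02 5; python3 go.py 0.5791 -0.0924 0.245 0.1 0.059
```

```text
time: 3.45
tool_pos: [0.5906, -0.0916, 0.406]
tool_rot: [3.14, 0.1, 0.059]
contact_force: [0.1, 0.7, 0.1]
opening: 0.0452
grip_force: 0.0
time: 3.7
tool_pos: [0.5906, -0.0916, 0.4049]
tool_rot: [3.141, 0.102, 0.059]
contact_force: [-0.3, 1.4, 0.8]
opening: 0.032
grip_force: 5.0
time: 3.95
tool_pos: [0.5906, -0.0917, 0.4047]
tool_rot: [3.141, 0.102, 0.059]
contact_force: [0.7, 0.4, 2.0]
opening: 0.032
grip_force: 5.0
t 3.95 grasp [ 0.5744 -0.0927  0.2466] rot [3.141 0.102 0.059] F [0.66 0.44 1.99] op 0.032
d tool [0.0045 0.     0.0011] rotvec [ 0.0002  0.0022 -0.0002] grasp err tool [0.0048 0.     0.0011]
```

```bash
echo '{"dx": [0,0,0,0,0],"dy": [0,0,0,0,0],"dz": [0,-0.0012,-0.0012,0,0],"rx": [0,0,0,0,0],"ry": [0,0,0,0,0],"rz": [0,0,0,0,0]}' > next.json && python3 drive.py next.json 0.02 25;  echo '{"dx": [-0.003,-0.005,-0.005,-0.005,-0.004,0,0],"dy": [0,0,0,0,0,0,0],"dz": [-0.00036,-0.0006,-0.0006,-0.0006,-0.00047,0,0],"rx": [0,0,0,0,0,0,0],"ry": [0,0,0,0,0,0,0],"rz": [0,0,0,0,0,0,0]}' > next.json && python3 drive.py next.json; python3 go.py 0.5791 -0.0924 0.245 0.1 0.059
```

```text
time: 4.37
tool_pos: [0.5908, -0.0919, 0.4067]
tool_rot: [3.141, 0.103, 0.059]
contact_force: [0.7, 0.0, -0.9]
opening: 0.0317
grip_force: 25.0
time: 4.95
tool_pos: [0.569, -0.093, 0.4122]
tool_rot: [3.141, 0.102, 0.059]
contact_force: [-0.3, 0.5, -0.5]
opening: 0.0319
grip_force: 25.0
t 4.95 grasp [ 0.5529 -0.0941  0.254 ] rot [3.141 0.102 0.059] F [-0.33  0.5  -0.46] op 0.0319
d tool [ 0.0268 -0.0001  0.0063] rotvec [ 0.0005  0.0019 -0.0005] grasp err tool [ 0.0271 -0.0001  0.0063]
```

```bash
echo '{"dx": [-0.005,-0.005,-0.005,0],"dy": [0,0,0,0],"dz": [-0.0006,-0.0006,-0.0006,0],"rx": [0,0,0,0],"ry": [0,0,0,0],"rz": [0,0,0,0]}' > next.json && python3 drive.py next.json; echo '{"dx": [-0.005,-0.005,-0.005,0],"dy": [0,0,0,0],"dz": [-0.0006,-0.0006,-0.0006,0],"rx": [0,0,0,0],"ry": [0,0,0,0],"rz": [0,0,0,0]}' > next.json && python3 drive.py next.json; echo '{"dx": [-0.005,-0.005,-0.003,0,0],"dy": [0,0,0,0,0],"dz": [-0.0006,-0.0006,-0.0004,0,0],"rx": [0,0,0,0,0],"ry": [0,0,0,0,0],"rz": [0,0,0,0,0]}' > next.json && python3 drive.py next.json;python3 go.py 0.5791 -0.0924 0.245 0.1 0.059
```

```text
time: 5.28
tool_pos: [0.5537, -0.0939, 0.4156]
tool_rot: [3.141, 0.103, 0.059]
contact_force: [0.4, -0.5, 0.0]
opening: 0.0316
grip_force: 25.0
time: 5.62
tool_pos: [0.539, -0.0948, 0.4188]
tool_rot: [3.141, 0.103, 0.059]
contact_force: [0.2, -0.2, -0.9]
opening: 0.0319
grip_force: 25.0
time: 6.03
tool_pos: [0.5269, -0.0955, 0.4216]
tool_rot: [3.141, 0.102, 0.059]
contact_force: [-0.4, 1.0, -1.2]
opening: 0.0316
grip_force: 25.0
t 6.03 grasp [ 0.5108 -0.0966  0.2634] rot [3.141 0.102 0.059] F [-0.44  0.96 -1.23] op 0.0316
d tool [ 0.0696 -0.0001  0.0113] rotvec [ 0.0005  0.0021 -0.0004] grasp err tool [ 0.07   -0.0001  0.0113]
```

```bash
python3 - <<'E'
from h import *
S=grab("side",2)["im"]
g=lambda i:(255*(i[:,:,::-1]/255.)**.6).astype(np.uint8)
cv2.imwrite("pics/d.png",cv2.resize(g(S[120:280,225:345]),(450,600),interpolation=2))
E
```

```text
(no output)
```

View pics/d.png

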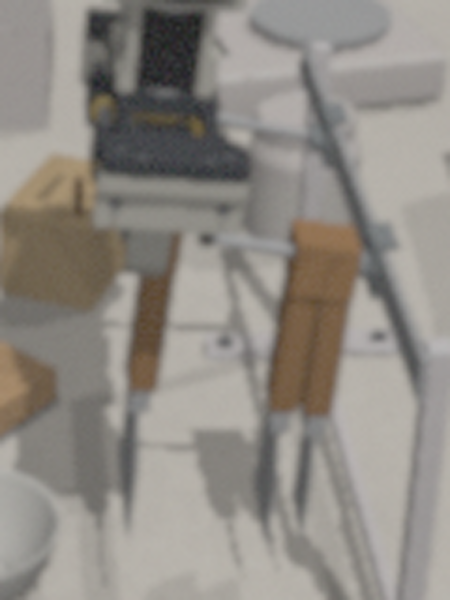

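Wide is free of the knob (knob at (208,238), handle edge at ~178, about 15 mm gap); the mid and narrow knives still hang. Now 160 mm along the rail.

```bash
echo '{"dx": [0,0,0,0,0,0,0,0],"dy": [-0.02,-0.03,-0.03,-0.03,-0.03,-0.02,0,0],"dz": [-0.0004,0,0,0,0,0,0,0],"rx": [0,0,0,0,0,0,0,0],"ry": [0,0,0,0,0,0,0,0],"rz": [0,0,0,0,0,0,0,0]}' > next.json && python3 drive.py next.json; python3 - <<'E'
from go import *
delta(np.array([.5108,-.0966,.2634])+[-.0591*.16,.99825*.16,.0004],.102,.059)
from h import *
S=grab("side",3);T=grab("top",1)
f=dark(S,279.5,182.8);s=dark(S,272.75,149.45);print(f,s)
g=lambda i:(255*(i[:,:,::-1]/255.)**.6).astype(np.uint8)
cv2.imwrite("pics/e.png",cv2.resize(g(S["im"][110:210,215:335]),(720,600),interpolation=2))
E
```

```text
time: 6.8
tool_pos: [0.5177, 0.0651, 0.4216]
tool_rot: [3.141, 0.103, 0.061]
contact_force: [0.7, -0.6, -1.3]
opening: 0.0319
grip_force: 25.0
t 6.8 grasp [0.5015 0.064  0.2635] rot [3.141 0.103 0.061] F [ 0.68 -0.61 -1.27] op 0.0319
d tool [-0.0003  0.001  -0.0003] rotvec [0.001  0.0005 0.0021] grasp err tool [-0.0003  0.0008 -0.0003]
[279.78793505 182.86845755] [272.70275591 149.3684453 ]
```

View pics/e.png

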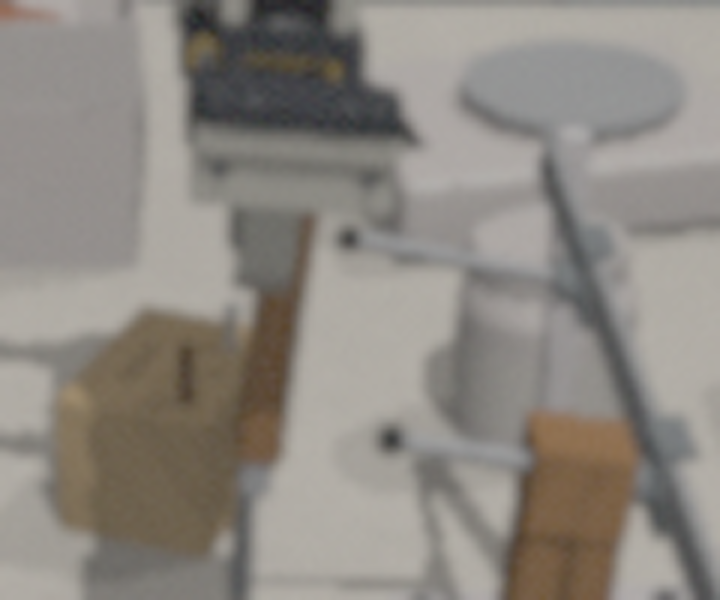

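Knife is lined up in front of the spare knob (348,238 in the crop). I'll correct 0.8 mm in y and ease on, watching the force.

```bash
echo '{"dx": [0,0],"dy": [0.0008,0],"dz": [0,0],"rx": [0,0],"ry": [0,0],"rz": [0.002,0]}' > next.json && python3 drive.py next.json; echo '{"dx": [0.005,0.005,0.003,0],"dy": [0,0,0,0],"dz": [0.0006,0.0006,0.0004,0],"rx": [0,0,0,0],"ry": [0,0,0,0],"rz": [0,0,0,0]}' > next.json && python3 drive.py next.json;echo '{"dx": [0.004,0.003,0],"dy": [0,0,0],"dz": [0.0005,0.0004,0],"rx": [0,0,0],"ry": [0,0,0],"rz": [0,0,0]}' > next.json && python3 drive.py next.json; echo '{"dx": [0.003,0.003,0],"dy": [0,0,0],"dz": [0.0004,0.0004,0],"rx": [0,0,0],"ry": [0,0,0],"rz": [0,0,0]}' > next.json && python3 drive.py next.json; python3 go.py .5015 .064 .2635 .102 .059
```

```text
time: 7.17
tool_pos: [0.5179, 0.0625, 0.4217]
tool_rot: [3.141, 0.103, 0.055]
contact_force: [-0.6, -0.3, -1.2]
opening: 0.0315
grip_force: 25.0
time: 7.5
tool_pos: [0.5312, 0.0641, 0.4184]
tool_rot: [3.141, 0.103, 0.057]
contact_force: [0.2, 0.2, -0.9]
opening: 0.0318
grip_force: 25.0
time: 7.75
tool_pos: [0.5379, 0.0647, 0.417]
tool_rot: [3.141, 0.102, 0.057]
contact_force: [1.4, 1.0, -0.5]
opening: 0.0315
grip_force: 25.0
time: 8.0
tool_pos: [0.5438, 0.065, 0.4157]
tool_rot: [3.141, 0.102, 0.057]
contact_force: [1.5, 1.8, 0.1]
opening: 0.0316
grip_force: 25.0
t 8.0 grasp [0.5277 0.0641 0.2575] rot [3.141 0.102 0.057] F [1.46 1.82 0.11] op 0.0316
d tool [-0.0265 -0.0014 -0.0033] rotvec [ 0.0001 -0.0004 -0.0021] grasp err tool [-0.0266 -0.0014 -0.0033]
```

```bash
echo '{"dx": [0,0,0],"dy": [-0.0007,0,0],"dz": [-0.0003,0,0],"rx": [0,0,0],"ry": [0,0,0],"rz": [0.002,0,0]}' > next.json && python3 drive.py next.json; echo '{"dx": [0.003,0.003,0],"dy": [0,0,0],"dz": [0.0004,0.0004,0],"rx": [0,0,0],"ry": [0,0,0],"rz": [0,0,0]}' > next.json && python3 drive.py next.json;echo '{"dx": [0.004,0.003,0],"dy": [0,0,0],"dz": [0.0005,0.0004,0],"rx": [0,0,0],"ry": [0,0,0],"rz": [0,0,0]}' > next.json && python3 drive.py next.json;  python3 go.py .5015 .0631 .2635 .102 .059
```

```text
time: 8.25
tool_pos: [0.5433, 0.0656, 0.4161]
tool_rot: [3.141, 0.102, 0.055]
contact_force: [0.4, 1.1, -0.0]
opening: 0.0316
grip_force: 25.0
time: 8.5
tool_pos: [0.5496, 0.0659, 0.4146]
tool_rot: [3.141, 0.102, 0.055]
contact_force: [1.2, 2.0, 1.3]
opening: 0.0315
grip_force: 25.0
time: 8.75
tool_pos: [0.5565, 0.0661, 0.4125]
tool_rot: [3.14, 0.103, 0.055]
contact_force: [-0.4, -0.4, -1.2]
opening: 0.0318
grip_force: 25.0
t 8.75 grasp [0.5402 0.065  0.2544] rot [3.14  0.103 0.055] F [-0.38 -0.36 -1.19] op 0.0318
d tool [-0.0396 -0.     -0.0051] rotvec [ 0.0007  0.0009 -0.0044] grasp err tool [-0.0395 -0.0002 -0.0051]
```

```bash
echo '{"dx": [0.006,0.006,0.006,0],"dy": [0,0,0,0],"dz": [0.0007,0.0007,0.0007,0],"rx": [0,0,0,0],"ry": [0,0,0,0],"rz": [0,0,0,0]}' > next.json && python3 drive.py next.json; echo '{"dx": [0.006,0.006,0.006,0],"dy": [0,0,0,0],"dz": [0.0007,0.0007,0.0007,0],"rx": [0,0,0,0],"ry": [0,0,0,0],"rz": [0,0,0,0]}' > next.json && python3 drive.py next.json;echo '{"dx": [0.006,0.006,0.004,0,0],"dy": [0,0,0,0,0],"dz": [0.0007,0.0007,0.0005,0,0],"rx": [0,0,0,0,0],"ry": [0,0,0,0,0],"rz": [0,0,0,0,0]}' > next.json && python3 drive.py next.json;  python3 go.py .5015 .0631 .2635 .102 .059
```

```text
time: 9.08
tool_pos: [0.5747, 0.0672, 0.4085]
tool_rot: [3.141, 0.103, 0.055]
contact_force: [-0.6, 0.1, -0.3]
opening: 0.0318
grip_force: 25.0
time: 9.42
tool_pos: [0.5923, 0.0682, 0.4046]
tool_rot: [3.141, 0.102, 0.055]
contact_force: [-0.3, 0.1, -0.2]
opening: 0.032
grip_force: 25.0
time: 9.83
tool_pos: [0.6072, 0.0691, 0.4014]
tool_rot: [3.141, 0.103, 0.055]
contact_force: [0.3, 0.2, -1.1]
opening: 0.0316
grip_force: 25.0
t 9.83 grasp [0.5909 0.0681 0.2432] rot [3.141 0.103 0.055] F [ 0.34  0.23 -1.1 ] op 0.0316
d tool [-0.0913  0.0001 -0.011 ] rotvec [ 0.0003  0.0009 -0.0042] grasp err tool [-0.0911  0.0001 -0.011 ]
```

```bash
for i in 1; do echo '{"dx": [0,0,0],"dy": [0,0,0],"dz": [0.0015,0,0],"rx": [0,0,0],"ry": [0,0,0],"rz": [0,0,0]}' > next.json && python3 drive.py next.json; echo '{"dx": [0,0,0],"dy": [0,0,0],"dz": [0.0007,0,0],"rx": [0,0,0],"ry": [0,0,0],"rz": [0,0,0]}' > next.json && python3 drive.py next.json | grep -E 'pos|force'; echo '{"dx": [0,0,0],"dy": [0,0,0],"dz": [0.0005,0,0],"rx": [0,0,0],"ry": [0,0,0],"rz": [0,0,0]}' > next.json && python3 drive.py next.json| grep -E 'pos|force'; done
```

```text
time: 10.08
tool_pos: [0.6068, 0.0691, 0.4005]
tool_rot: [3.141, 0.102, 0.055]
contact_force: [0.7, 0.4, 0.3]
opening: 0.0317
grip_force: 25.0
tool_pos: [0.6067, 0.0691, 0.4001]
contact_force: [0.1, 0.0, 3.2]
grip_force: 25.0
tool_pos: [0.6067, 0.0691, 0.3997]
contact_force: [0.2, 0.2, 5.4]
grip_force: 25.0
```

```bash
echo '{"dx": [0,0,0],"dy": [0,0,0],"dz": [-0.0009,0,0],"rx": [0,0,0],"ry": [0,0,0],"rz": [0,0,0]}' > next.json && python3 drive.py next.json - 5; echo '{"dx": [0,0,0,0],"dy": [0,0,0,0],"dz": [0,0,0,0],"rx": [0,0,0,0],"ry": [0,0,0,0],"rz": [0,0,0,0]}' > next.json && python3 drive.py next.json 0.06;echo '{"dx": [0,0,0,0],"dy": [0,0,0,0],"dz": [-0.015,-0.03,-0.03,0],"rx": [0,0,0,0],"ry": [0,0,0,0],"rz": [0,0,0,0]}' > next.json && python3 drive.py next.json ;  python3 go.py .5921 -.0917 .325 .102 .059
python3 - <<'E'
from h import *
S=grab("side",2)
g=lambda i:(255*(i[:,:,::-1]/255.)**.6).astype(np.uint8)
cv2.imwrite("pics/f.png",cv2.resize(g(S["im"][120:270,230:345]),(460,600),interpolation=2))
E
```

```text
time: 10.83
tool_pos: [0.6068, 0.0692, 0.3999]
tool_rot: [3.141, 0.102, 0.055]
contact_force: [1.5, 0.7, 3.4]
opening: 0.0319
grip_force: 5.0
time: 11.17
tool_pos: [0.6068, 0.069, 0.3994]
tool_rot: [3.141, 0.103, 0.055]
contact_force: [-0.3, 0.2, 0.6]
opening: 0.0539
grip_force: 0.0
time: 11.5
tool_pos: [0.6148, 0.0695, 0.4806]
tool_rot: [3.14, 0.092, 0.055]
contact_force: [0.3, -0.2, 1.2]
opening: 0.0603
grip_force: 0.0
t 11.5 grasp [0.6002 0.0685 0.3223] rot [3.14  0.092 0.055] F [ 0.3  -0.18  1.24] op 0.0603
d tool [-0.0155  0.1597 -0.0009] rotvec [ 0.0011 -0.0097 -0.0043] grasp err tool [-0.017   0.1595 -0.0009]
```

View pics/f.png

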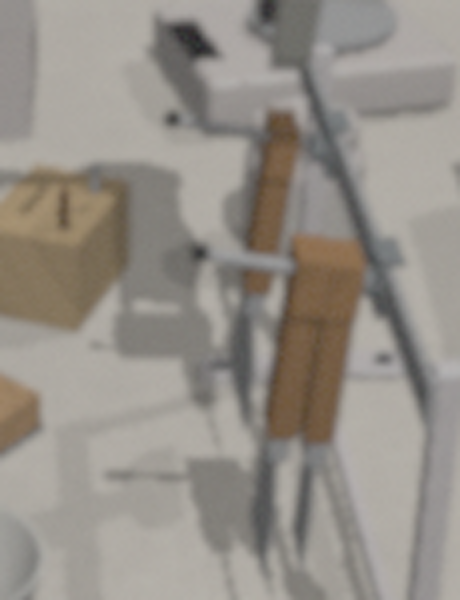

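Wide hangs alone on the spare prong (left handle at (270,190)), and mid and narrow are unmoved. Now the mid knife.

```bash
echo '{"dx": [-0.006,-0.01,0,0,0,0,0],"dy": [0.02,0.035,0.035,0.035,0.035,0,0],"dz": [0,0,0,0,0,0,0],"rx": [0,0,0,0,0,0,0],"ry": [-0.0097,0,0,0,0,0,0],"rz": [-0.0043,0,0,0,0,0,0]}' > next.json && python3 drive.py next.json 0.06 5; python3 go.py .5924 -.0917 .2435 .102 .059
```

```text
time: 12.18
tool_pos: [0.6078, -0.093, 0.4744]
tool_rot: [-3.141, 0.115, 0.056]
contact_force: [-0.1, 0.2, -0.1]
opening: 0.0599
grip_force: 0.0
t 12.18 grasp [ 0.5896 -0.0939  0.3164] rot [-3.141  0.115  0.056] F [-0.08  0.24 -0.12] op 0.0599
d tool [ 0.0092 -0.0021  0.0721] rotvec [-0.0011  0.0132 -0.0032] grasp err tool [ 0.0113 -0.002   0.0721]
```

```bash
echo '{"dx": [0.0092,0,0,0,0,0],"dy": [-0.002,0,0,0,0,0],"dz": [0.01,0.025,0.025,0.012,0,0],"rx": [0,0,0,0,0,0],"ry": [0.012,0,0,0,0,0],"rz": [-0.003,0,0,0,0,0]}' > next.json && python3 drive.py next.json 0.06 5; python3 go.py .5924 -.0917 .2435 .102 .059
```

```text
time: 12.68
tool_pos: [0.6096, -0.0878, 0.4029]
tool_rot: [-3.141, 0.102, 0.064]
contact_force: [-0.0, 0.6, 0.9]
opening: 0.0599
grip_force: 0.0
t 12.68 grasp [ 0.5934 -0.0887  0.2448] rot [-3.141  0.102  0.064] F [-0.02  0.58  0.91] op 0.0599
d tool [-0.0011  0.0029  0.0014] rotvec [-0.0005  0.0002  0.0046] grasp err tool [-0.0011  0.003   0.0014]
```

```bash
echo '{"dx": [-0.0011,0,0],"dy": [0.0028,0,0],"dz": [0.0014,0,0],"rx": [0,0,0],"ry": [0,0,0],"rz": [0.004,0,0]}' > next.json && python3 drive.py next.json 0.042 5;  python3 go.py .5924 -.0917 .2435 .102 .059; echo '{"dx": [0,0,0,0],"dy": [0,0,0,0],"dz": [0,0,0,0],"rx": [0,0,0,0],"ry": [0,0,0,0],"rz": [0,0,0,0]}' > next.json && python3 drive.py next.json 0.02 5; python3 go.py .5924 -.0917 .2435 .102 .059
```

```text
time: 12.93
tool_pos: [0.6087, -0.0919, 0.4034]
tool_rot: [3.141, 0.098, 0.058]
contact_force: [-0.3, -0.2, 0.6]
opening: 0.0452
grip_force: 0.0
t 12.93 grasp [ 0.5931 -0.0929  0.2452] rot [3.141 0.098 0.058] F [-0.28 -0.22  0.55] op 0.0452
d tool [ 0.0001 -0.0011  0.0017] rotvec [ 0.0009 -0.0036 -0.001 ] grasp err tool [-0.0005 -0.0013  0.0017]
time: 13.27
tool_pos: [0.6087, -0.0916, 0.4028]
tool_rot: [-3.142, 0.099, 0.058]
contact_force: [0.1, 2.3, 2.3]
opening: 0.0321
grip_force: 5.0
t 13.27 grasp [ 0.5929 -0.0925  0.2446] rot [-3.142  0.099  0.058] F [0.07 2.35 2.25] op 0.0321
d tool [ 0.0001 -0.0008  0.0012] rotvec [-0.0001 -0.0028 -0.0007] grasp err tool [-0.0004 -0.0008  0.0012]
```

```bash
echo '{"dx": [0,0,0,0,0],"dy": [-0.0008,0,0,0,0],"dz": [0,-0.0012,-0.0012,0,0],"rx": [0,0,0,0,0],"ry": [0,0,0,0,0],"rz": [0,0,0,0,0]}' > next.json && python3 drive.py next.json 0.02 25; python3 go.py .5924 -.0917 .2435 .102 .059;  echo '{"dx": [-0.003,-0.005,-0.005,-0.005,-0.005,-0.005,0],"dy": [0,0,0,0,0,0,0],"dz": [-0.00036,-0.0006,-0.0006,-0.0006,-0.0006,-0.0006,0],"rx": [0,0,0,0,0,0,0],"ry": [0,0,0,0,0,0,0],"rz": [0,0,0,0,0,0,0]}' > next.json && python3 drive.py next.json; python3 go.py .5924 -.0917 .2435 .102 .059
```

```text
time: 13.68
tool_pos: [0.6088, -0.0913, 0.4044]
tool_rot: [3.141, 0.101, 0.058]
contact_force: [0.3, -0.6, -0.6]
opening: 0.0315
grip_force: 25.0
t 13.68 grasp [ 0.5928 -0.0923  0.2462] rot [3.141 0.101 0.058] F [ 0.31 -0.63 -0.64] op 0.0315
d tool [ 0.0001 -0.0005  0.0027] rotvec [ 0.0004 -0.0011 -0.0012] grasp err tool [-0.0001 -0.0006  0.0027]
time: 14.27
tool_pos: [0.5804, -0.0927, 0.4115]
tool_rot: [3.141, 0.1, 0.058]
contact_force: [-0.5, -0.1, -1.9]
opening: 0.032
grip_force: 25.0
t 14.27 grasp [ 0.5646 -0.0937  0.2533] rot [3.141 0.1   0.058] F [-0.52 -0.11 -1.89] op 0.032
d tool [ 0.029  -0.0003  0.0069] rotvec [ 0.0005 -0.002  -0.0011] grasp err tool [ 0.0287 -0.0004  0.0069]
```

```bash
echo '{"dx": [-0.006,-0.006,-0.006,0],"dy": [0,0,0,0],"dz": [-0.0007,-0.0007,-0.0007,0],"rx": [0,0,0,0],"ry": [0,0,0,0],"rz": [0,0,0,0]}' > next.json && python3 drive.py next.json|grep force; python3 go.py .5924 -.0917 .2435 .102 .059; echo '{"dx": [-0.005,-0.005,-0.005,0],"dy": [0,0,0,0],"dz": [-0.0006,-0.0006,-0.0006,0],"rx": [0,0,0,0],"ry": [0,0,0,0],"rz": [0,0,0,0]}' > next.json && python3 drive.py next.json|grep force;  echo '{"dx": [-0.005,-0.005,-0.005,-0.005,0,0],"dy": [0,0,0,0,0,0],"dz": [-0.0006,-0.0006,-0.0006,-0.0006,0,0],"rx": [0,0,0,0,0,0],"ry": [0,0,0,0,0,0],"rz": [0,0,0,0,0,0]}' > next.json && python3 drive.py next.json; python3 go.py .5924 -.0917 .2435 .102 .059
```

```text
contact_force: [1.4, 0.3, 0.1]
grip_force: 25.0
t 14.6 grasp [ 0.5469 -0.0946  0.2571] rot [3.141 0.1   0.058] F [1.41 0.3  0.13] op 0.0317
d tool [ 0.0471 -0.0002  0.009 ] rotvec [ 0.0003 -0.0019 -0.0011] grasp err tool [ 0.0467 -0.0003  0.009 ]
contact_force: [0.2, 0.8, -1.4]
grip_force: 25.0
time: 15.43
tool_pos: [0.5291, -0.0958, 0.4227]
tool_rot: [3.141, 0.1, 0.058]
contact_force: [-1.5, 0.3, -0.7]
opening: 0.0318
grip_force: 25.0
t 15.43 grasp [ 0.5133 -0.0968  0.2645] rot [3.141 0.1   0.058] F [-1.52  0.25 -0.68] op 0.0318
d tool [ 0.0813 -0.0004  0.013 ] rotvec [ 0.0005 -0.0023 -0.0012] grasp err tool [ 0.081  -0.0005  0.013 ]
```

```bash
echo '{"dx": [-0.001,0,0,0,0,0,0,0],"dy": [-0.02,-0.03,-0.03,-0.03,-0.03,-0.02,0,0],"dz": [-0.0008,0,0,0,0,0,0,0],"rx": [0,0,0,0,0,0,0,0],"ry": [0,0,0,0,0,0,0,0],"rz": [0,0,0,0,0,0,0,0]}' > next.json && python3 drive.py next.json|grep force;  echo '{"dx": [0,0],"dy": [0,0],"dz": [0,0],"rx": [0,0],"ry": [0,0],"rz": [0,0]}' > next.json && python3 drive.py next.json; python3 go.py .5028 .0629 .2653 .1 .059
```

```text
contact_force: [0.0, -0.2, -1.8]
grip_force: 25.0
time: 16.27
tool_pos: [0.5193, 0.0631, 0.4232]
tool_rot: [3.141, 0.1, 0.057]
contact_force: [0.7, -0.2, -0.7]
opening: 0.032
grip_force: 25.0
t 16.27 grasp [0.5034 0.062  0.265 ] rot [3.141 0.1   0.057] F [ 0.75 -0.24 -0.68] op 0.032
d tool [-0.0006 -0.0008 -0.0003] rotvec [ 0.0006  0.0003 -0.002 ] grasp err tool [-0.0006 -0.0009 -0.0003]
```

```bash
echo '{"dx": [0,0.005,0.005,0.003,0],"dy": [-0.001,0,0,0,0],"dz": [-0.0002,0.0006,0.0006,0.0004,0],"rx": [0,0,0,0,0],"ry": [0,0,0,0,0],"rz": [-0.002,0,0,0,0]}' > next.json && python3 drive.py next.json|grep force; python3 go.py .5158 .0637 .2624 .1 .059; echo '{"dx": [0.004,0.003,0],"dy": [0,0,0],"dz": [0.0005,0.0004,0],"rx": [0,0,0],"ry": [0,0,0],"rz": [0,0,0]}' > next.json && python3 drive.py next.json|grep contact;echo '{"dx": [0.003,0.003,0],"dy": [0,0,0],"dz": [0.0004,0.0004,0],"rx": [0,0,0],"ry": [0,0,0],"rz": [0,0,0]}' > next.json && python3 drive.py next.json|grep contact; python3 go.py .5288 .0645 .2595 .1 .059
```

```text
contact_force: [0.8, 0.0, -1.7]
grip_force: 25.0
t 16.68 grasp [0.5167 0.0645 0.2619] rot [3.141 0.1   0.06 ] F [ 0.78  0.04 -1.67] op 0.0319
d tool [-0.001   0.0008 -0.0004] rotvec [0.0003 0.0004 0.0006] grasp err tool [-0.0009  0.0008 -0.0004]
contact_force: [0.1, -0.5, -1.3]
contact_force: [-0.3, -0.2, -1.2]
t 17.18 grasp [0.5291 0.0656 0.2592] rot [3.141 0.1   0.06 ] F [-0.34 -0.19 -1.18] op 0.0316
d tool [-0.0004  0.0011 -0.0003] rotvec [0.0003 0.0001 0.0011] grasp err tool [-0.0004  0.0011 -0.0003]
```

```bash
echo '{"dx": [0.002,0.003,0],"dy": [0.0004,0,0],"dz": [0.0002,0.0004,0],"rx": [0,0,0],"ry": [0,0,0],"rz": [0,0,0]}' > next.json && python3 drive.py next.json|grep contact; echo '{"dx": [0.003,0.004,0],"dy": [0,0,0],"dz": [0.0004,0.0005,0],"rx": [0,0,0],"ry": [0,0,0],"rz": [0,0,0]}' > next.json && python3 drive.py next.json|grep contact; echo '{"dx": [0.005,0.005,0.005,0],"dy": [0,0,0,0],"dz": [0.0006,0.0006,0.0006,0],"rx": [0,0,0,0],"ry": [0,0,0,0],"rz": [0,0,0,0]}' > next.json && python3 drive.py next.json|grep contact;  python3 go.py .5558 .0661 .2533 .1 .059
```

```text
contact_force: [0.7, 0.6, 0.0]
contact_force: [0.1, 0.7, -1.5]
contact_force: [0.1, -0.6, -0.5]
t 18.02 grasp [0.556  0.0667 0.2529] rot [3.141 0.1   0.06 ] F [ 0.07 -0.58 -0.51] op 0.0317
d tool [-0.0004  0.0006 -0.0004] rotvec [0.0003 0.0002 0.001 ] grasp err tool [-0.0003  0.0006 -0.0004]
```

```bash
echo '{"dx": [0.006,0.006,0],"dy": [0.0003,0.0003,0],"dz": [0.0007,0.0007,0],"rx": [0,0,0],"ry": [0,0,0],"rz": [0,0,0]}' > next.json && python3 drive.py next.json|grep contact; echo '{"dx": [0,0,0],"dy": [0,0,0],"dz": [0.0015,0,0],"rx": [0,0,0],"ry": [0,0,0],"rz": [0,0,0]}' > next.json && python3 drive.py next.json| grep -E 'pos|contact'; echo '{"dx": [0,0,0],"dy": [0,0,0],"dz": [0.0007,0,0],"rx": [0,0,0],"ry": [0,0,0],"rz": [0,0,0]}' > next.json && python3 drive.py next.json | grep -E 'pos|contact'
```

```text
contact_force: [-0.9, -0.6, -0.7]
tool_pos: [0.5826, 0.0679, 0.4075]
contact_force: [-0.4, 0.4, -1.1]
tool_pos: [0.5825, 0.0678, 0.4071]
contact_force: [-0.5, 0.1, 0.4]
```

```bash
echo '{"dx": [0,0,0],"dy": [0,0,0],"dz": [0.0006,0,0],"rx": [0,0,0],"ry": [0,0,0],"rz": [0,0,0]}' > next.json && python3 drive.py next.json | grep -E 'pos|contact';echo '{"dx": [0,0],"dy": [0,0],"dz": [0,0],"rx": [0,0],"ry": [0,0],"rz": [0,0]}' > next.json && python3 drive.py next.json - 5| grep -E 'pos|contact'; echo '{"dx": [0,0,0,0],"dy": [0,0,0,0],"dz": [0,0,0,0],"rx": [0,0,0,0],"ry": [0,0,0,0],"rz": [0,0,0,0]}' > next.json && python3 drive.py next.json 0.06| grep -E 'pos|contact|open';echo '{"dx": [0,0,0,0,0],"dy": [0,0,0,0,0],"dz": [-0.015,-0.03,-0.03,0,0],"rx": [0,0,0,0,0],"ry": [0,0,0,0,0],"rz": [0,0,0,0,0]}' > next.json && python3 drive.py next.json ;  python3 go.py .6105 -.0908 .325 .1 .059
```

```text
tool_pos: [0.5826, 0.0679, 0.4065]
contact_force: [-0.9, -0.1, 2.5]
tool_pos: [0.5826, 0.0678, 0.4064]
contact_force: [-0.3, 1.4, 2.0]
tool_pos: [0.5826, 0.0678, 0.406]
contact_force: [-0.0, 0.8, 0.0]
opening: 0.0542
time: 19.93
tool_pos: [0.5902, 0.0683, 0.4824]
tool_rot: [3.141, 0.096, 0.06]
contact_force: [0.4, -0.2, -0.9]
opening: 0.0604
grip_force: 0.0
t 19.93 grasp [0.5749 0.0673 0.3242] rot [3.141 0.096 0.06 ] F [ 0.36 -0.23 -0.95] op 0.0604
d tool [ 0.0264  0.16   -0.0032] rotvec [ 0.0006 -0.0037  0.0011] grasp err tool [ 0.0258  0.1599 -0.0032]
```

```bash
python3 - <<'E'
from h import *
S=grab("side",2);T=grab("top",3)
def top_mask(C,hsvlo,roi):
    x0,y0,x1,y1=roi;h=cv2.cvtColor(C["im"].astype(np.uint8),cv2.COLOR_RGB2HSV)[y0:y1,x0:x1];m=cv2.inRange(h,hsvlo,(25,255,255))
    c=max(cv2.findContours(m,0,2)[0],key=cv2.contourArea);print(cv2.boundingRect(c),cv2.contourArea(c),(cv2.approxPolyDP(c,1.5,True)[:,0]+[x0,y0]).tolist())
top_mask(S,(3,80,40),(275,165,335,250)); top_mask(T,(3,80,40),(290,155,330,215))
g=T["im"].mean(2)[240:258,145:172];m=np.clip(95-g,0,None)
n,l,st,ce=cv2.connectedComponentsWithStats((m>0).astype(np.uint8))
i=l[248-240,158-145];print("area",st[i]);w=m*(l==i);y,x=np.nonzero(w);ww=w[y,x]
c=np.array([np.average(x,weights=ww)+145,np.average(y,weights=ww)+240]);cov=np.cov(np.array([x,y]),aweights=ww);v=np.linalg.eigh(cov)[1][:,1]
a,b=onz(T,c,.075),onz(T,c+v*5,.075);d=a-b;d*=np.sign(d[1]);print("slot",c,a,"yaw",np.arctan2(-d[0],d[1]))
g=S["im"].mean(2)[160:180,228:246];print(g.astype(int))
E
```

```text
(30, 15, 17, 51) 389.5 [[319, 180], [311, 181], [312, 189], [310, 191], [305, 220], [306, 230], [311, 229], [315, 205], [320, 192], [321, 184]]
(10, 12, 14, 19) 135.0 [[312, 167], [301, 168], [301, 185], [305, 184], [304, 177], [306, 174], [310, 177], [312, 176]]
area [  0   0  22  18 149]
slot [153.27974471 247.36793307] [0.44641688 0.32016655 0.075     ] yaw -0.29303899327347954
[[131 131 131 131 130 131 130 130 129 128 124 121 121 124 125 125 122 118]
 [126 125 124 123 125 127 127 126 125 118 111 105 103 105 109 107 104  97]
 [106 106 105 108 112 114 116 113 107  98  90  83  80  81  82  81  79  74]
 [ 87  88  86  90  92  96  92  92  84  75  67  66  64  63  60  60  59  58]
 [ 86  89  88  88  86  84  80  74  63  60  55  57  57  55  56  56  54  58]
 [101 109 108 105  98  86  77  68  64  63  62  62  56  57  60  63  63  61]
 [121 127 124 119 110  97  85  79  76  76  78  67  60  61  67  76  74  62]
 [130 131 127 121 110  96  90  88  88  87  80  72  66  69  81  86  77  63]
 [132 130 124 114 103  95  91  90  89  85  77  68  69  79  88  88  74  53]
 [128 124 113 101  94  90  90  91  83  76  68  70  78  89  93  88  71  49]
 [124 114 104  95  91  91  88  87  76  69  68  78  84  91  93  87  71  47]
 [116 103  96  90  91  90  85  77  70  68  73  86  91  94  91  86  68  46]
 [106  96  92  91  92  89  85  75  71  74  85  91  92  92  90  82  66  44]
 [ 97  93  89  94  95  93  87  81  81  87  91  92  91  90  86  79  62  45]
 [ 95  93  92  94  96  95  94  91  90  92  93  90  91  90  88  79  64  43]
 [ 91  93  96  95  97  96  95  95  94  93  92  89  87  86  87  80  66  46]
 [ 90  92  94  94  94  95  94  94  95  93  92  87  86  84  83  78  66  51]
 [ 82  83  87  90  90  92  91  94  92  91  87  85  82  82  81  81  73  67]
 [ 71  76  76  78  81  82  84  85  84  84  81  81  83  84  87  85  83  80]
 [ 67  68  68  70  70  73  73  75  76  76  75  74  78  83  83  85  86  84]]
```

Narrow is unmoved. The slot is in the arm's shadow now, so I'll refine it from the first picture while the arm moves to the narrow knife.

```bash
echo '{"dx": [0.006,0.01,0.01,0,0,0,0],"dy": [0.02,0.035,0.035,0.035,0.035,0,0],"dz": [0,0,0,0,0,0,0],"rx": [0,0,0,0,0,0,0],"ry": [0,0,0,0,0,0,0],"rz": [0,0,0,0,0,0,0]}' > next.json && python3 drive.py next.json 0.06 5|grep force; echo '{"dx": [0],"dy": [0],"dz": [0],"rx": [0],"ry": [0],"rz": [0]}' > next.json && python3 drive.py next.json |grep contact; python3 go.py .6105 -.0908 .241 .1 .059; python3 - <<'E'
from h import *
T=robot.read_camera("top");S=robot.read_camera("side")
for n,C,r,th in(("top",T,(145,240,172,258),82),("side",S,(231,164,243,176),84)):
    im=cv2.imread(f"pics/{n}0.png").astype(float).mean(2)
    x0,y0,x1,y1=r;m=np.clip(th-im[y0:y1,x0:x1],0,None)
    k,l,st,ce=cv2.connectedComponentsWithStats((m>0).astype(np.uint8));i=1+np.argmax([l_[4] if True else 0 for l_ in st[1:]]);print(n,st[1:].tolist())
    i=l[248-y0,158-x0] if n=="top" else l[170-y0,238-x0]
    y,x=np.nonzero(l==i);w=m[y,x];c=np.array([np.average(x,weights=w)+x0,np.average(y,weights=w)+y0]);v=np.linalg.eigh(np.cov(np.array([x,y]),aweights=w))[1][:,1]
    a,b=onz(C,c,.075),onz(C,c+v*5,.075);d=a-b;d*=np.sign(d[1]);print("slot",c,a,"yaw",np.arctan2(-d[0],d[1]))
    if n=="top":ct=c
    else:print(tri(T,ct,C,c))
# block top face corners in top view, z .075
im=cv2.imread("pics/top0.png");h=cv2.cvtColor(im,cv2.COLOR_BGR2HSV)[215:275,130:200];m=cv2.inRange(h,(8,60,60),(28,255,255))
c=max(cv2.findContours(m,0,2)[0],key=cv2.contourArea);q=cv2.approxPolyDP(c,2.5,True)[:,0]+[130,215];print(q.tolist())
for p in q: print(onz(T,p,.075).round(4))
E
```

```text
contact_force: [-0.1, 0.9, -0.2]
grip_force: 0.0
contact_force: [-0.2, 0.4, -0.4]
t 20.85 grasp [ 0.6094 -0.0905  0.3194] rot [-3.141  0.101  0.06 ] F [-0.22  0.39 -0.37] op 0.0601
d tool [0.0088 0.0003 0.0779] rotvec [-0.0007  0.0014  0.0008] grasp err tool [0.009  0.0004 0.0779]
top [[23, 0, 4, 3, 8], [6, 5, 16, 8, 52], [6, 17, 2, 1, 2]]
slot [158.6499524  248.47445255] [0.44320164 0.30550888 0.075     ] yaw -0.38595563549467726
side [[4, 3, 7, 7, 23]]
slot [237.60780287 169.91170431] [0.4411519 0.3014831 0.075    ] yaw -0.38688826174328506
(array([0.44206307, 0.30611048, 0.07256041]), np.float64(0.0022325670300157715))
[[148, 223], [137, 249], [172, 263], [180, 261], [189, 237]]
[0.5133 0.3352 0.075 ]
[0.4426 0.3645 0.075 ]
[0.4032 0.2689 0.075 ]
[0.4084 0.2472 0.075 ]
[0.4734 0.2228 0.075 ]
```

```bash
echo '{"dx": [0.0088,0,0,0,0,0,0],"dy": [0,0,0,0,0,0,0],"dz": [0.013,0.025,0.025,0.014,0,0,0],"rx": [0,0,0,0,0,0,0],"ry": [0.001,0,0,0,0,0,0],"rz": [0,0,0,0,0,0,0]}' > next.json && python3 drive.py next.json 0.06 5; python3 go.py .6105 -.0908 .241 .1 .059
```

```text
time: 21.53
tool_pos: [0.6271, -0.0892, 0.4017]
tool_rot: [3.141, 0.097, 0.061]
contact_force: [0.1, -0.0, -0.5]
opening: 0.0598
grip_force: 0.0
t 21.53 grasp [ 0.6117 -0.0903  0.2434] rot [3.141 0.097 0.061] F [ 0.13 -0.01 -0.46] op 0.0598
d tool [-0.0006  0.0006  0.0026] rotvec [ 0.0009 -0.0025  0.0019] grasp err tool [-0.001   0.0004  0.0025]
```

```bash
echo '{"dx": [-0.0005,0,0],"dy": [0.0005,0,0],"dz": [0.0015,0,0],"rx": [0,0,0],"ry": [-0.002,0,0],"rz": [0.002,0,0]}' > next.json && python3 drive.py next.json 0.042 5|grep -E "pos|contact";  echo '{"dx": [0,0,0,0],"dy": [0,0,0,0],"dz": [0,0,0,0],"rx": [0,0,0,0],"ry": [0,0,0,0],"rz": [0,0,0,0]}' > next.json && python3 drive.py next.json 0.02 5; python3 go.py .6105 -.0908 .241 .1 .059
```

```text
tool_pos: [0.6261, -0.0904, 0.4001]
contact_force: [0.2, 0.6, -0.2]
time: 22.12
tool_pos: [0.626, -0.0902, 0.3997]
tool_rot: [3.141, 0.1, 0.058]
contact_force: [-0.3, 1.5, 2.3]
opening: 0.0322
grip_force: 5.0
t 22.12 grasp [ 0.6101 -0.0911  0.2415] rot [3.141 0.1   0.058] F [-0.33  1.46  2.3 ] op 0.0322
d tool [ 0.0004 -0.0003  0.0005] rotvec [ 0.0001  0.0005 -0.0008] grasp err tool [ 0.0004 -0.0003  0.0005]
```

```bash
echo '{"dx": [0,0,0,0,0],"dy": [-0.0005,0,0,0,0],"dz": [0,-0.0012,-0.0012,0,0],"rx": [0,0,0,0,0],"ry": [0,0,0,0,0],"rz": [0,0,0,0,0]}' > next.json && python3 drive.py next.json 0.02 25|grep -E "pos|contact|open"; echo '{"dx": [-0.003,-0.005,-0.006,-0.006,0],"dy": [0,0,0,0,0],"dz": [-0.00036,-0.0006,-0.0007,-0.0007,0],"rx": [0,0,0,0,0],"ry": [0,0,0,0,0],"rz": [0,0,0,0,0]}' > next.json && python3 drive.py next.json|grep contact; echo '{"dx": [-0.006,-0.006,-0.006,-0.006,0],"dy": [0,0,0,0,0],"dz": [-0.0007,-0.0007,-0.0007,-0.0007,0],"rx": [0,0,0,0,0],"ry": [0,0,0,0,0],"rz": [0,0,0,0,0]}' > next.json && python3 drive.py next.json|grep contact; python3 go.py .5646 -.0937 .2507 .1 .059
```

```text
tool_pos: [0.6262, -0.09, 0.4015]
contact_force: [0.0, 0.1, -1.5]
opening: 0.0316
contact_force: [1.0, 0.5, -1.1]
contact_force: [-0.0, -0.1, 0.2]
t 23.37 grasp [ 0.5661 -0.0934  0.2537] rot [3.141 0.101 0.058] F [-0.01 -0.11  0.18] op 0.0314
d tool [-0.0013  0.0002  0.0031] rotvec [ 0.0005  0.0011 -0.0012] grasp err tool [-0.0012  0.0002  0.0031]
```

```bash
echo '{"dx": [-0.006,-0.006,-0.006,0],"dy": [0,0,0,0],"dz": [-0.0007,-0.0007,-0.0007,0],"rx": [0,0,0,0],"ry": [0,0,0,0],"rz": [0,0,0,0]}' > next.json && python3 drive.py next.json|grep contact; echo '{"dx": [-0.005,-0.005,-0.005,0],"dy": [0,0,0,0],"dz": [-0.0006,-0.0006,-0.0006,0],"rx": [0,0,0,0],"ry": [0,0,0,0],"rz": [0,0,0,0]}' > next.json && python3 drive.py next.json|grep contact;  echo '{"dx": [-0.005,-0.005,-0.005,-0.005,-0.005,0,0],"dy": [0,0,0,0,0,0,0],"dz": [-0.0006,-0.0006,-0.0006,-0.0006,-0.0006,0,0],"rx": [0,0,0,0,0,0,0],"ry": [0,0,0,0,0,0,0],"rz": [0,0,0,0,0,0,0]}' > next.json && python3 drive.py next.json|grep contact; python3 go.py .4425 .3048 .31 0 -.386; python3 - <<'E'
from h import *
S=grab("side",3);T=grab("top",2)
g=lambda i:(255*(i[:,:,::-1]/255.)**.6).astype(np.uint8)
cv2.imwrite("pics/g.png",np.hstack([cv2.resize(g(S["im"][115:285,215:345]),(460,600),interpolation=2),cv2.resize(g(T["im"][160:280,230:330])[:,::1],(340,408),interpolation=2)[:600] if 0 else cv2.resize(g(T["im"][150:230,290:335]),(338,600),interpolation=2)]))
E
```

```text
contact_force: [0.3, 0.7, -1.0]
contact_force: [0.1, -0.2, -0.9]
contact_force: [-0.6, 0.5, 0.0]
t 24.62 grasp [ 0.51   -0.0967  0.2661] rot [3.141 0.101 0.058] F [-0.62  0.48  0.03] op 0.0317
d tool [-0.0643 -0.4047 -0.0387] rotvec [0.023  0.0988 0.4435] grasp err tool [-0.0484 -0.4048 -0.0395]
```

View pics/g.png

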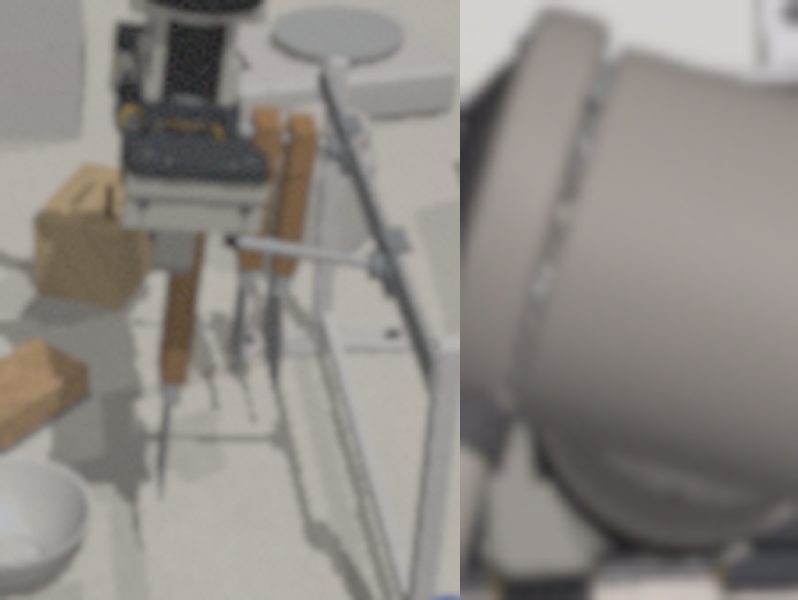

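Narrow is off the prong (knob at (232,241), handle edge at ~205), and both others hang on the spare hook. The narrow tip is at (162,492) in the panel. I'll work out the tip in tool axes.

```bash
python3 - <<'E'
from h import *
from go import *
S=grab("side",3)
o,r,p,g=state()
# blade edge columns per row near the tip (darkest)
im=S["im"].mean(2)
for rr in range(226,258,3): 
    seg=im[rr,252:275];print(rr,252+seg.argmin(),seg.astype(int).tolist())
for px in((260.8,254.4),(260.8,252.5)):
    a=onz(S,px,.079);print("on z",a);
    o_,d=ray(S,px);print("on y",o_+d*((-.116-o_[1])/d[1]))
E
```

```text
226 252 [62, 65, 76, 97, 112, 120, 121, 113, 94, 80, 80, 81, 83, 92, 110, 126, 132, 135, 137, 139, 137, 129, 111]
229 262 [80, 102, 122, 130, 134, 136, 136, 133, 115, 90, 79, 85, 96, 107, 123, 133, 137, 136, 136, 137, 136, 130, 112]
232 252 [74, 91, 112, 129, 138, 137, 138, 130, 109, 77, 77, 105, 125, 130, 131, 128, 126, 124, 121, 120, 117, 118, 120]
235 261 [74, 79, 82, 92, 110, 122, 124, 112, 88, 66, 76, 101, 116, 118, 118, 117, 118, 117, 118, 117, 119, 117, 119]
238 260 [65, 67, 66, 65, 68, 74, 72, 67, 56, 59, 74, 91, 99, 102, 102, 102, 102, 101, 98, 96, 96, 96, 93]
241 252 [62, 63, 67, 70, 87, 103, 106, 88, 67, 64, 90, 107, 116, 119, 119, 118, 120, 119, 116, 115, 114, 113, 114]
244 260 [62, 62, 63, 75, 96, 111, 107, 86, 62, 73, 97, 113, 118, 115, 116, 116, 117, 119, 119, 119, 121, 120, 118]
247 252 [63, 63, 63, 65, 79, 95, 97, 79, 66, 83, 106, 118, 119, 118, 117, 116, 116, 119, 119, 121, 121, 119, 122]
250 252 [61, 65, 69, 75, 79, 96, 107, 96, 85, 101, 124, 133, 131, 127, 123, 121, 119, 120, 124, 125, 128, 130, 132]
253 252 [65, 71, 91, 114, 130, 135, 129, 112, 99, 114, 131, 136, 135, 136, 136, 136, 137, 137, 137, 138, 136, 136, 135]
256 252 [70, 83, 110, 130, 136, 137, 133, 123, 118, 124, 134, 135, 134, 135, 134, 136, 136, 138, 137, 137, 138, 137, 136]
on z [ 0.50702759 -0.11186928  0.079     ]
on y [ 0.50697494 -0.116       0.08228564]
on z [ 0.50709625 -0.10493492  0.079     ]
on y [ 0.50695547 -0.116       0.08772823]
```

Narrow's lean comes out at 0.087, so with tool lean 0.013 it stands vertical, tip 10.5 mm to the tool's +x of the grasp point. Next: back off, raise, turn.

```bash
echo '{"dx": [-0.01,-0.01,-0.01,0,0,0,0,0],"dy": [0,0,0,0,0,0,0,0],"dz": [-0.015,-0.02,-0.02,-0.01,0,0,0,0],"rx": [0,0,0,0,0,0,0,0],"ry": [0,0,0.022,0.022,0.022,0.022,0,0],"rz": [0,0,0.11,0.111,0.111,0.111,0,0]}' > next.json && python3 drive.py next.json - 30; python3 go.py .4328 .3088 .325 .013 -.386
```

```text
time: 25.68
tool_pos: [0.5026, -0.0969, 0.4917]
tool_rot: [3.117, 0.007, -0.381]
contact_force: [-0.2, 1.1, -1.1]
opening: 0.0314
grip_force: 30.0
t 25.68 grasp [ 0.5001 -0.1001  0.3328] rot [ 3.117  0.007 -0.381] F [-0.24  1.05 -1.13] op 0.0314
d tool [-0.2135 -0.3508  0.0006] rotvec [ 0.0246 -0.0061  0.0049] grasp err tool [-0.2145 -0.3547  0.0006]
```

```bash
echo '{"dx": [-0.01,-0.0195,-0.0195,-0.0195,-0.0195,-0.0195,-0.0195,-0.0195],"dy": [-0.017,-0.032,-0.032,-0.032,-0.032,-0.032,-0.032,-0.032],"dz": [0,0,0,0,0,0,0,0],"rx": [0.012,0.012,0,0,0,0,0,0],"ry": [0,0,-0.006,0,0,0,0,0],"rz": [0,0,0.005,0,0,0,0,0]}' > next.json && python3 drive.py next.json|grep contact; echo '{"dx": [-0.0195,-0.0195,-0.0195,-0.009,0,0,0],"dy": [-0.032,-0.032,-0.032,-0.014,0,0,0],"dz": [0,0,0,0,0,0,0],"rx": [0,0,0,0,0,0,0],"ry": [0,0,0,0,0,0,0],"rz": [0,0,0,0,0,0,0]}' > next.json && python3 drive.py next.json; python3 go.py .4328 .3088 .325 .013 -.386
```

```text
contact_force: [0.8, -0.7, -1.3]
time: 26.93
tool_pos: [0.4377, 0.3083, 0.4927]
tool_rot: [3.14, 0.012, -0.388]
contact_force: [-0.2, -0.2, -0.7]
opening: 0.0313
grip_force: 30.0
t 26.93 grasp [0.4357 0.3088 0.3338] rot [ 3.14   0.012 -0.388] F [-0.24 -0.17 -0.67] op 0.0313
d tool [-0.0025  0.0014  0.0088] rotvec [ 0.0018 -0.0006 -0.0019] grasp err tool [-0.0026  0.0011  0.0088]
```

```bash
echo '{"dx": [-0.0025,0,0,0,0,0,0],"dy": [0.0013,0,0,0,0,0,0],"dz": [0.01,0.02,0.02,0.005,0,0,0],"rx": [0.0018,0,0,0,0,0,0],"ry": [0,0,0,0,0,0,0],"rz": [-0.002,0,0,0,0,0,0]}' > next.json && python3 drive.py next.json|grep contact; python3 go.py .4328 .3088 .278 .013 -.386; python3 - <<'E'
from h import *
S=grab("side",3);im=S["im"].mean(2)
sl=np.array([.4425,.3048,.075]);ey=np.array([.3765,.9264,0])
for z in(.09,.11,.13,.15): print("pred blade centre col at z",z,proj(S,[sl[0],sl[1],z]).round(1),"near",proj(S,sl*[1,1,0]-ey*.02+[0,0,z]).round(1),"far",proj(S,sl*[1,1,0]+ey*.02+[0,0,z]).round(1))
print("slot proj",proj(S,sl).round(1),proj(S,sl-ey*.023).round(1),proj(S,sl+ey*.023).round(1))
for r in range(140,178,2): print(r,im[r,224:254].astype(int).tolist())
g=lambda i:(255*(i[:,:,::-1]/255.)**.6).astype(np.uint8)
cv2.imwrite("pics/h.png",cv2.resize(g(S["im"][110:210,195:315]),(720,600),interpolation=2))
E
```

```text
contact_force: [-0.5, 0.0, -1.1]
t 27.52 grasp [0.4331 0.3096 0.2805] rot [-3.139  0.011 -0.388] F [-0.52  0.02 -1.06] op 0.0315
d tool [0.0004 0.0004 0.0025] rotvec [-0.0029 -0.0024 -0.0018] grasp err tool [0.     0.0009 0.0025]
pred blade centre col at z 0.09 [238. 165.] near [235.2 167.9] far [240.6 162.2]
pred blade centre col at z 0.11 [237.8 159. ] near [235.1 161.8] far [240.5 156.2]
pred blade centre col at z 0.13 [237.7 152.9] near [234.9 155.7] far [240.4 150.2]
pred blade centre col at z 0.15 [237.5 146.8] near [234.7 149.5] far [240.2 144.1]
slot proj [238.1 169.4] [235.  172.8] [241.1 166.1]
140 [64, 64, 65, 64, 65, 66, 64, 66, 65, 61, 60, 58, 57, 55, 53, 53, 67, 95, 116, 123, 126, 126, 126, 124, 126, 126, 127, 127, 127, 128]
142 [65, 65, 65, 66, 65, 65, 65, 64, 62, 65, 68, 72, 73, 71, 68, 68, 84, 106, 119, 125, 126, 125, 126, 124, 125, 126, 127, 127, 126, 127]
144 [67, 67, 67, 65, 67, 68, 67, 66, 66, 67, 68, 68, 70, 70, 67, 71, 92, 114, 124, 127, 126, 126, 125, 126, 126, 127, 127, 127, 127, 127]
146 [67, 67, 67, 67, 67, 67, 68, 66, 66, 66, 66, 67, 63, 59, 55, 60, 84, 10
[... 1352 characters left out ...]
63, 60, 58, 60, 70, 80, 87, 89, 87, 82, 79, 84, 86, 87, 86, 80, 75, 74]
168 [78, 77, 77, 78, 76, 77, 81, 88, 85, 70, 56, 51, 55, 56, 58, 60, 71, 81, 88, 87, 74, 55, 55, 70, 82, 84, 84, 82, 78, 78]
170 [84, 80, 77, 77, 78, 79, 79, 79, 77, 75, 69, 59, 57, 59, 66, 77, 85, 91, 92, 86, 68, 46, 48, 68, 85, 88, 86, 85, 84, 85]
172 [113, 98, 82, 78, 80, 78, 79, 79, 81, 83, 78, 71, 67, 73, 83, 89, 92, 91, 88, 80, 65, 45, 45, 64, 76, 81, 75, 77, 82, 86]
174 [121, 105, 90, 82, 83, 85, 86, 90, 91, 93, 90, 90, 89, 91, 91, 91, 91, 87, 85, 79, 64, 42, 47, 68, 81, 85, 86, 85, 86, 83]
176 [107, 91, 83, 85, 88, 91, 92, 93, 92, 94, 94, 94, 93, 92, 88, 86, 83, 83, 83, 78, 66, 51, 47, 64, 78, 84, 88, 84, 79, 72]
```

View pics/h.png

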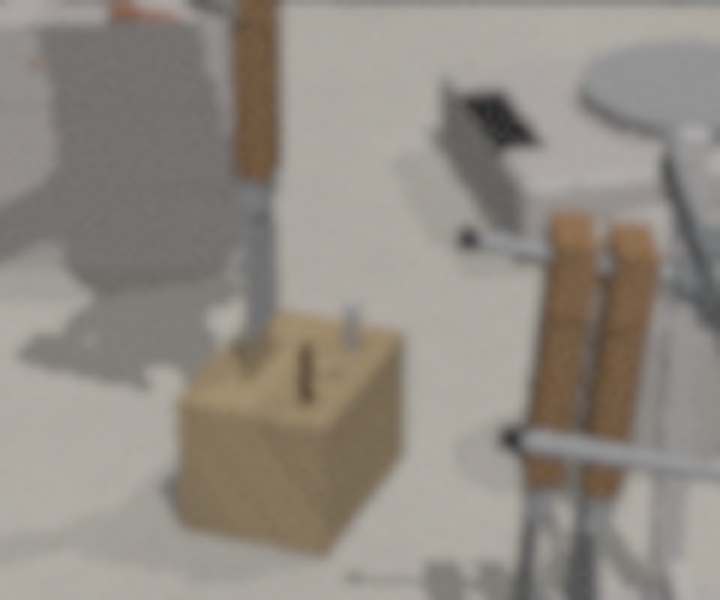

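The blade's edges (235.3 and 240.7 px in the full image) match the predictions over the slot (235.1 and 240.5). Both front knives hang on the spare prong. Lowering with force checks.

```bash
echo '{"dx": [-0.0005,0,0,0],"dy": [0.0008,0,0,0],"dz": [0.005,0.006,0.004,0],"rx": [-0.002,0,0,0],"ry": [0,0,0,0],"rz": [-0.001,0,0,0]}' > next.json && python3 drive.py next.json|grep contact; echo '{"dx": [0,0,0],"dy": [0,0,0],"dz": [0.003,0.003,0],"rx": [0,0,0],"ry": [0,0,0],"rz": [0,0,0]}' > next.json && python3 drive.py next.json|grep contact;echo '{"dx": [0,0,0],"dy": [0,0,0],"dz": [0.002,0.002,0],"rx": [0,0,0],"ry": [0,0,0],"rz": [0,0,0]}' > next.json && python3 drive.py next.json|grep contact; echo '{"dx": [0,0,0],"dy": [0,0,0],"dz": [0.002,0.002,0],"rx": [0,0,0],"ry": [0,0,0],"rz": [0,0,0]}' > next.json && python3 drive.py next.json|grep contact; python3 go.py .4326 .3088 .278 .013 -.386
```

```text
contact_force: [0.4, -0.3, -1.3]
contact_force: [-0.3, 0.5, -0.4]
contact_force: [-0.4, -0.3, 0.3]
contact_force: [-0.6, 0.1, -0.7]
t 28.75 grasp [0.431  0.309  0.2497] rot [ 3.14   0.013 -0.386] F [-0.56  0.15 -0.73] op 0.0315
d tool [ 0.0013 -0.0002 -0.0284] rotvec [ 0.0012 -0.0005 -0.0003] grasp err tool [ 0.0013 -0.0004 -0.0284]
```

```bash
echo '{"dx": [0.0008,0,0,0],"dy": [0,0,0,0],"dz": [0.005,0.006,0.004,0],"rx": [0,0,0,0],"ry": [0,0,0,0],"rz": [0,0,0,0]}' > next.json && python3 drive.py next.json|grep contact; echo '{"dx": [0,0,0],"dy": [0,0,0],"dz": [0.005,0.005,0],"rx": [0,0,0],"ry": [0,0,0],"rz": [0,0,0]}' > next.json && python3 drive.py next.json|grep contact;echo '{"dx": [0,0,0],"dy": [0,0,0],"dz": [0.005,0.005,0],"rx": [0,0,0],"ry": [0,0,0],"rz": [0,0,0]}' > next.json && python3 drive.py next.json|grep contact; python3 go.py .4326 .3088 .202 .013 -.386
```

```text
contact_force: [-0.4, 0.0, -1.3]
contact_force: [1.0, -0.4, -0.2]
contact_force: [-0.7, 0.4, -0.9]
t 29.58 grasp [0.431  0.3087 0.2139] rot [ 3.139  0.013 -0.386] F [-0.7   0.42 -0.91] op 0.0316
d tool [ 0.0016 -0.0004  0.0119] rotvec [ 0.0021  0.0003 -0.0003] grasp err tool [ 0.0016 -0.0007  0.0119]
```

```bash
echo '{"dx": [0.0008,0,0],"dy": [0,0,0],"dz": [0.004,0.003,0],"rx": [0,0,0],"ry": [0,0,0],"rz": [0,0,0]}' > next.json && python3 drive.py next.json|grep -E "pos|contact"; echo '{"dx": [0,0,0,0],"dy": [0,0,0,0],"dz": [0.0015,0.001,0,0],"rx": [0,0,0,0],"ry": [0,0,0,0],"rz": [0,0,0,0]}' > next.json && python3 drive.py next.json|grep -E "pos|contact"; echo '{"dx": [0,0,0],"dy": [0,0,0],"dz": [0.001,0,0],"rx": [0,0,0],"ry": [0,0,0],"rz": [0,0,0]}' > next.json && python3 drive.py next.json|grep -E "pos|contact"; python3 go.py .4326 .3088 .202 .013 -.386
```

```text
tool_pos: [0.4339, 0.308, 0.3664]
contact_force: [-0.0, -0.9, -0.5]
tool_pos: [0.4339, 0.3081, 0.3646]
contact_force: [-0.6, 0.5, -0.3]
tool_pos: [0.4339, 0.3081, 0.3636]
contact_force: [-0.6, -0.1, -1.3]
t 30.42 grasp [0.4321 0.3087 0.2046] rot [ 3.141  0.012 -0.386] F [-0.62 -0.07 -1.34] op 0.0319
d tool [ 0.0006 -0.0002  0.0026] rotvec [ 0.0008 -0.0009 -0.0003] grasp err tool [ 0.0005 -0.0003  0.0026]
```

Only the weight shows so far; I'll keep easing down in 1 mm steps until the floor is felt.

```bash
for k in 1; do echo '{"dx": [0,0,0],"dy": [0,0,0],"dz": [0.001,0,0],"rx": [0,0,0],"ry": [0,0,0],"rz": [0,0,0]}' > next.json && python3 drive.py next.json|grep -E "pos|contact"; echo '{"dx": [0,0,0],"dy": [0,0,0],"dz": [0.001,0,0],"rx": [0,0,0],"ry": [0,0,0],"rz": [0,0,0]}' > next.json && python3 drive.py next.json|grep -E "pos|contact"; echo '{"dx": [0,0,0],"dy": [0,0,0],"dz": [0.0008,0,0],"rx": [0,0,0],"ry": [0,0,0],"rz": [0,0,0]}' > next.json && python3 drive.py next.json|grep -E "pos|contact"; done
```

```text
tool_pos: [0.4339, 0.3081, 0.3625]
contact_force: [0.5, -0.4, -1.6]
tool_pos: [0.4339, 0.3081, 0.3619]
contact_force: [-0.1, -0.4, 2.9]
tool_pos: [0.434, 0.3081, 0.3619]
contact_force: [-0.4, -0.7, 7.9]
```

Floor felt at the predicted height (grasp 0.203 m). Relieve, release, rise and back off.

```bash
echo '{"dx": [0,0,0],"dy": [0,0,0],"dz": [-0.0012,0,0],"rx": [0,0,0],"ry": [0,0,0],"rz": [0,0,0]}' > next.json && python3 drive.py next.json - 5|grep -E "pos|contact"; echo '{"dx": [0,0,0,0,0],"dy": [0,0,0,0,0],"dz": [0,0,0,0,0],"rx": [0,0,0,0,0],"ry": [0,0,0,0,0],"rz": [0,0,0,0,0]}' > next.json && python3 drive.py next.json 0.07|grep -E "pos|contact|open"; echo '{"dx": [0,0,0,0,0,-0.02,-0.03,-0.03],"dy": [0,0,0,0,0,0,0,0],"dz": [-0.005,-0.015,-0.03,-0.03,-0.03,0,0,0],"rx": [0,0,0,0,0,0,0,0],"ry": [0,0,0,0,0,0,0,0],"rz": [0,0,0,0,0,0,0,0]}' > next.json && python3 drive.py next.json; echo '{"dx": [-0.01,0,0,0,0,0],"dy": [0,0,0,0,0,0],"dz": [0,0,0,0,0,0],"rx": [0,0,0,0,0,0],"ry": [0,0,0,0,0,0],"rz": [0,0,0,0,0,0]}' > next.json && python3 drive.py next.json; python3 - <<'E'
from h import *
S=grab("side",2);T=grab("top",2)
h=cv2.cvtColor(S["im"].astype(np.uint8),cv2.COLOR_RGB2HSV);m=cv2.inRange(h,(3,80,40),(25,255,255))
for c in cv2.findContours(m,0,2)[0]:
    x,y,w,hh=cv2.boundingRect(c)
    if cv2.contourArea(c)>100 and 190<x<320: print((x,y,w,hh),cv2.contourArea(c),cv2.approxPolyDP(c,2,True)[:,0].tolist())
# predicted narrow: hole at slot, z .199
for z in (.215,.199,.075): print(z,proj(S,[.4425,.3048,z]).round(1))
for n,p in(("knob full",(279.55,182.8)),("knob spare",(272.75,149.45))): print(n,dark(S,*p).round(2))
E
```

```text
tool_pos: [0.4339, 0.3081, 0.3619]
contact_force: [0.3, 0.3, 1.6]
tool_pos: [0.4339, 0.3081, 0.3618]
contact_force: [-0.2, 0.5, -0.6]
opening: 0.0608
time: 32.5
tool_pos: [0.3605, 0.3377, 0.4737]
tool_rot: [-3.141, 0.011, -0.388]
contact_force: [-0.5, 1.1, -0.3]
opening: 0.0702
grip_force: 0.0
time: 33.0
tool_pos: [0.3528, 0.3412, 0.4728]
tool_rot: [3.14, 0.012, -0.388]
contact_force: [-0.3, -0.3, 0.0]
opening: 0.0704
grip_force: 0.0
(219, 318, 23, 22) 320.0 [[223, 318], [219, 337], [232, 339], [241, 321]]
(200, 212, 40, 30) 696.0 [[239, 219], [223, 212], [201, 225], [200, 234], [216, 241], [236, 228]]
(283, 145, 22, 38) 556.5 [[288, 145], [283, 180], [299, 182], [304, 151], [301, 147], [295, 150], [293, 146]]
(225, 125, 37, 77) 1276.5 [[239, 125], [235, 134], [236, 163], [242, 167], [237, 172], [233, 168], [225, 176], [225, 195], [248, 201], [260, 186], [261, 166], [255, 165], [253, 168], [251, 164], [241, 160], [243, 126]]
0.215 [237. 126.]
0.199 [237.1 131.2]
0.075 [238.1 169.4]
knob full [280.5 183. ]
knob spare [272.64 149.51]
```

Narrow stands fully down in the slot (top at about row 125 of the image, 126 predicted), both front knives hang on the spare prong, and the bystanders measured are unmoved. Handing in.

```bash
echo '{"dx": [0,0,0,0,0,0],"dy": [0,0,0,0,0,0],"dz": [0,0,0,0,0,0],"rx": [0,0,0,0,0,0],"ry": [0,0,0,0,0,0],"rz": [0,0,0,0,0,0]}' > next.json && python3 drive.py next.json|head -2; python3 -c "
from cell import robot
print(robot.hand_in())"
```

```text
time: 33.7
tool_pos: [0.3517, 0.3416, 0.4731]
the job is handed in; nothing more can be done
None
```

The job is handed in at 33.7 s: the wide and mid knives hang on the spare hook, and the narrow knife stands let go in the block's slot, lowered until the slot's floor was felt (about 8 N).

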